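Build up the model water tower in the roundhouse yard

ROBOT

A 6-joint arm with a two-finger parallel gripper is mounted at the origin on the work surface. World frame = base frame: x ahead of the robot, y to its left, z up, the work surface at z = 0. Lengths are in mm, angles in degrees, forces in N, time in s.
With the tool pointing down it reaches from about 350 to 850 mm from the base axis. Payload 8.1 kg.
Tool frame: the origin (TCP) lies at the very end of the fingers, on their centre line; the grasp point (between the pads) lies 19 mm behind it (r.grip_depth is the distance from the TCP to the grasp point, in mm); y points along the fingers, z is the direction in which the jaws open and shut, and the axes are right-handed (so a half turn about y gives the same grasp; the last joint's range is limited). The gripper opens to 85 mm and grips with 20 to 120 N. Pads are 22 mm wide; open, the fingers measure 114 mm over their backs; the gripper's body (76 mm by 85 mm) begins 54 mm behind the grasp point. The pads swing forward as they close: fully open they stand 13 mm farther back than shut.
Start: joints at [70.795, 7.471, 85.268, -0, 87.261, -4.893], TCP at [148.304, 581.387, 202.492] pointing down, gripper open.
Joint ranges: [-169.43, 169.43], [-51.17, 129.36], [1.28, 143.12], [-76.62, 256.62], [0, 156.53], [-152.29, 152.29]. Speed limits (degrees/s): [136.94, 136.94, 159.86, 180, 180, 180].

INTERFACE

Orientations are given as [roll, pitch, yaw] about the fixed x, y, z axes, in that order (R = Rz(yaw) Ry(pitch) Rx(roll)).
In Python, from bench import readout, eyes, r gives the robot as it stands. The module is installed in compiled form; this text tells all that it offers.
- The arm moves only by the tool move_arm, never from a script. Its argument "motion" is text: rows parted by semicolons, each of 6 numbers parted by spaces: the shift along the world's x, y, z in cm, then the turn, a rotation vector about the world's x, y, z in degrees. A call has 1 to 10 rows; each row is the pose to reach, as a shift and turn from the pose commanded when the call began; what a row does not reach only later rows make up. A row lasts 1/12 s, in which the tool goes at most 41.7 mm and 7.16 degrees, less where a joint would pass 70% of its speed; a pose out of reach is approached as far as the arm can. A call with a gripper value outside its range is refused whole. "fingers" is the finger opening in cm, from 0 to 8.54, set as the call begins (left out, the last holds). The fingers move at their own pace and stop on an object; "squeeze" is the grip in N (left out, the last holds). Time passes only in rows, so rows that repeat a pose let the fingers close. It gives the time, the measured TCP pose, the force and the opening at its end, in the units of the state.
- readout.sense(): the state, without advancing time (a new reading comes with each control period).
- eyes.snapshot(name): name is "scene" or "top" or "wrist"; returns a dict with "image" (400x640x3 uint8, blue, green, red), "fx", "fy", "cx", "cy" (pixels), "world_to_cam" (4x4, takes a point from world to camera coordinates). Camera axes: x right, y down, z forward; pixel columns grow to the right and rows downward; lengths in mm; the calibration is good to about 2 mm. A picture is of the moment at which its call begins. There is no depth.
- r.hand_in(): hands the job in, once; it reports no verdict.
The state is a dict: "time": time; "joint_pos": joint angles; "qd": joint speeds; "joint_efforts": joint torques, N m; "tool_pos": TCP position; "tcp_rot": TCP orientation; "ft_force": force on the tool from outside, world axes, zero at the start; "wrist_torque": the same for the moment, N m; "finger_gap": finger opening in mm.
Only numpy, scipy, OpenCV 4.12 (cv2) and the standard library are available. Lean on these libraries where they do the work, as an engineer would, in place of code of your own. Each camera call takes 0.05 s, during which the arm holds its last target. There are 200 camera calls.

TASK

Put the model water tower together on its concrete footing, from the bottom up, one part at a time: the timber trestle with its four feet on the four piers, the plank deck square on the trestle, the open wooden tank in the middle of the deck, and last the conical roof seated down in the tank's mouth. Set each part down centred and upright without dropping it, and leave the other things in the yard where they are.

Things in the scene. Friction and masses are not known exactly. Their poses are not given: they have to be found in the camera images.
- footing: Fixed concrete footing: grey slab 84 x 84 x 5 mm with four paler piers 24 x 24 mm, tops 13 mm above the ground, centred 23.5 mm in x and y from the middle; a dark pipe stub, 10 mm across, stands in the middle to 17 mm. Origin: centre of the underside, z up, x and y along the sides. Any quarter turn is equivalent.
- trestle: Loose dark timber tower of four braced legs, some 90 g: square top frame 56 x 56 mm outside, beams 10 mm wide and deep, top at 60 mm; 9 mm legs flush with the frame's outside, on 14 x 14 mm feet centred 23.5 mm in x and y from the middle, matching the piers. Grip across the frame. Origin: centre of the underside, z up, x and y along the sides. Any quarter turn is equivalent.
- deck: Loose flat square wooden platform 66 x 66 x 14 mm, some 50 g: pale planks (along x, 9 to 14 mm above the underside) on five joists (along y) that rest on the trestle's top frame; it lies joists down. Grip across a pair of edges, 66 mm. Origin: centre of the underside, z up, x and y along the sides. Any quarter turn is equivalent.
- tank: Loose round wooden water tank with dark hoops, open at the top, some 80 g: 57 mm outside diameter, 50 mm high, wall 3.5 mm (mouth 49 mm across). Grip it across its sides. Origin: centre of the underside, z up along its axis.
- roof: Loose grey conical roof, some 40 g: eaves 64 mm across, 8 to 10 mm above the underside; the cone rises to 22 mm, then a round vent 16 mm across (grip it here), straight to 38, top at 41 mm. Under the eaves a tapered plug, 38 mm across at the bottom, 45 at the top, 8 mm deep, drops into the tank's mouth; the eaves rest on the rim. It stands on the plug. Origin: centre of the plug's underside, z up.
- wagon: Bystander: a grey model coal wagon, 92 x 31 mm, 32 mm high. Origin: centre of its underside, x along its length.
- hut: Bystander: a planked model hut with a dark gable roof, 54 x 45 mm, 46 mm high. Origin: centre of its underside, x along the ridge.
- oil_tank: Bystander: a closed dark steel model oil tank with a domed top and a ladder, 43 mm across, 46 mm high. Origin: centre of its underside.
- paint_pot: Bystander: a small glass paint pot with a white screw cap, 32 mm across, 42 mm high. Origin: centre of its underside.
Mind the look-alikes: they are no part of the job. What is shaped like the tank but blue or pink is not meant.

How it is judged:
By the outcome, as a careful person would: the job done as asked, in the order asked, and still so for the second after the job is handed in, with the robot touching nothing.
It also fails if it takes over 128 s, if anything falls off the work surface, if the arm or the gripper's body presses on something with over 40 N, if the wrist force passes 120 N, or if a joint passes its speed limit or range.

## Working session

There is one attempt and no reset: what is moved stays moved. The work goes in short steps, Python scripts to look and compute and a tool call to move; the robot and the scene stay as the last step left them, time stands still between calls to the robot, and variables do not carry over. Pictures are saved under pics/ and viewed, about 12 in all and at most 16, crops included, and the job is handed in when it is done.

Besides the shell and the picture viewer there is one more tool, called as name(argument=value, ...), one argument or row to a line, values as JSON. move_arm: Moves the arm, as the interface text tells. Its arguments: {"type":"object","properties":{"motion":{"type":"string"},"fingers":{"type":"number"},"squeeze":{"type":"number"}},"required":["motion"]}

```bash
mkdir -p pics
cat > h.py <<'E'
import numpy as np, cv2
from bench import readout, eyes, r
def snap(n,f=None):
    s=eyes.snapshot(n)
    if f: cv2.imwrite('pics/'+f,s['image'])
    return s
def ray(s,u,v,z):
    M=np.array(s['world_to_cam']);R=M[:3,:3];t=M[:3,3]
    c=-R.T@t; d=R.T@np.array([(u-s['cx'])/s['fx'],(v-s['cy'])/s['fy'],1])
    return c+d*(z-c[2])/d[2]
def proj(s,p):
    M=np.array(s['world_to_cam']);q=M[:3,:3]@np.array(p)+M[:3,3]
    return np.array([s['fx']*q[0]/q[2]+s['cx'],s['fy']*q[1]/q[2]+s['cy']])
E
python3 - <<'E'
from h import *
import pickle
d={n:snap(n,n+'0.png') for n in('scene','top','wrist')}
pickle.dump(d,open('s0.pkl','wb'))
for n in d:
    s=d[n];M=np.array(s['world_to_cam']);print(n,s['fx'],s['cx'],-M[:3,:3].T@M[:3,3],M[:3,:3].round(3).tolist())
st=readout.sense();print(st)
cv2.imwrite('pics/a.png',np.vstack([cv2.resize(d['scene']['image'],(480,300)),cv2.resize(d['wrist']['image'],(480,300))]))
E
```

```text
scene 491.86465147216177 317.8910582916131 [1190.0907653  -711.33252407  812.06239657] [[0.739, 0.674, -0.009], [0.415, -0.465, -0.782], [-0.531, 0.573, -0.624]]
top 514.0176868042998 324.8895712255785 [ 293.36897953  -12.60867453 1690.74313405] [[-0.028, -1.0, -0.011], [-0.99, 0.029, -0.138], [0.138, 0.007, -0.99]]
wrist 314.23203257117603 322.29132785569345 [ 77.65447993 599.00527439 373.54447431] [[0.247, 0.969, -0.002], [0.93, -0.236, 0.283], [0.274, -0.072, -0.959]]
{'time': 0.15, 'joint_pos': array([ 7.07944433e+01,  7.50748291e+00,  8.53152804e+01, -1.19476263e-03,
        8.72628860e+01, -4.89382951e+00]), 'qd': array([-0.01729709, -0.12995866, -0.22165954, -0.12010561, -0.05146962,
       -0.04265899]), 'joint_efforts': array([ 9.16650715e-04, -5.70068014e+01, -5.01156664e+01, -1.40273332e-04,
        9.70279681e-03,  1.63094268e-05]), 'tool_pos': array([148.15444446, 580.92673527, 201.65812452]), 'tcp_rot': array([-9.00854388e+01,  6.11774219e-03, -1.43116738e+01]), 'ft_force': array([ 0.41574156, -0.52219578,  0.20011252]), 'wrist_torque': array([ 0.00578801, -0.03621535,  0.04874151]), 'finger_gap': 85.05782770463324}
```

View pics/top0.png

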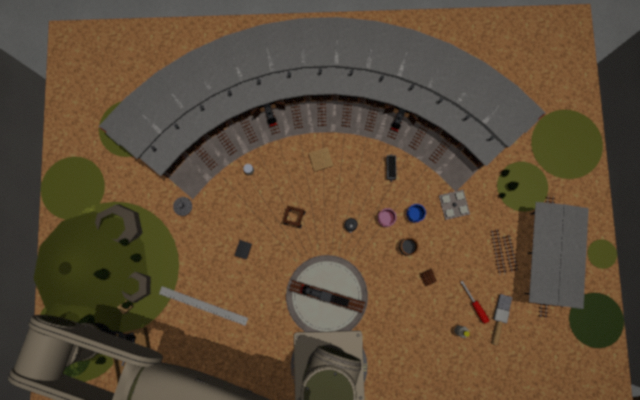

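View pics/scene0.png

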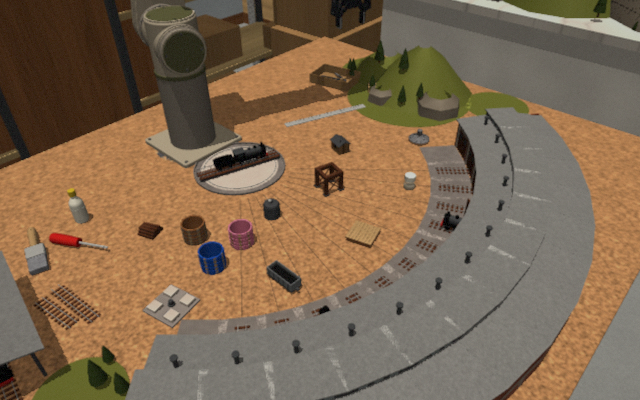

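Candidates for each part in the top view:
- Trestle: (293,216).
- Deck: (320,159).
- Tank: brown at (408,247). Look-alikes are pink (386,217), blue (415,213) and the oil tank (350,225).
- Roof: (182,206).
- Footing: (454,205).

I'll check these choices in a close crop.

Run:
```python
import pickle
from h import *
d=pickle.load(open('s0.pkl','rb'));t=d['top']['image']
t=np.clip(t.astype(float)*1.6,0,255).astype(np.uint8)
def c(u,v,h=25): return cv2.resize(t[v-h:v+h,u-h:u+h],(260,260),interpolation=cv2.INTER_CUBIC)
cv2.imwrite('pics/crop0.png',np.vstack([np.hstack([c(293,216),c(320,159),c(182,206)]),np.hstack([c(408,240),c(454,205),c(350,225)])]))
for n,u,v,z in [('trestle',293,216,60),('deck',320,159,14),('tank',408,247,50),('roof',182,206,41),('foot',454,205,13),('oil',350,225,46),('wagon',391,167,32),('hut',243,250,46),('pot',248,169,42),('pink',386,217,50),('blue',415,213,50)]: print(n,ray(d['top'],u,v,z).round(0))
```

```text
trestle [476. 101.  60.]
deck [669.  11.  14.]
tank [ 367. -262.   50.]
roof [521. 462.  41.]
foot [ 502. -425.   13.]
oil [443. -80.  46.]
wagon [ 631. -222.   32.]
hut [373. 264.  46.]
pot [637. 247.  42.]
pink [ 465. -196.   50.]
blue [ 475. -289.   50.]
```

View pics/crop0.png

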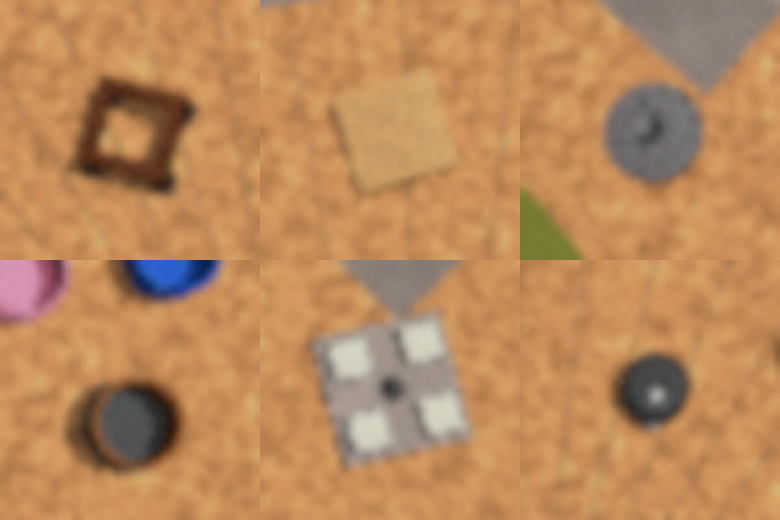

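Choices confirmed: the trestle, deck, roof, brown tank and footing are as listed. The trestle is turned about as the tool already is, so I'll go above it.

move_arm(
  motion="16.4 -24 0 0 0 0;16.4 -24 0 0 0 0;16.4 -24 0 0 0 0;16.4 -24 0 0 0 0;16.4 -24 0 0 0 0;16.4 -24 0 0 0 0;16.4 -24 0 0 0 0;16.4 -24 0 0 0 0;16.4 -24 0 0 0 0",
  fingers=8.5,
)

```text
time: 0.9
tool_pos: [313.6, 339.6, 202.4]
tcp_rot: [-90.0, -0.0, -14.6]
ft_force: [-0.5, 0.8, 0.5]
finger_gap: 85.0
```

move_arm(
  motion="16.4 -24 0 0 0 0;16.4 -24 0 0 0 0;16.4 -24 0 0 0 0;16.4 -24 0 0 0 0;16.4 -24 0 0 0 0;16.4 -24 0 0 0 0;16.4 -24 0 0 0 0;16.4 -24 0 0 0 0;16.4 -24 0 0 0 0;16.4 -24 0 0 0 0",
)

```text
time: 1.73
tool_pos: [476.0, 102.4, 202.1]
tcp_rot: [-90.0, 0.1, -14.3]
ft_force: [0.1, 0.1, -0.1]
finger_gap: 84.9
```

```bash
cat >> h.py <<'E'
def tgtstate():
    s=readout.sense();print('t',round(s['time'],2),s['tool_pos'].round(1),s['tcp_rot'].round(2),'F',s['ft_force'].round(1),'gap',round(s['finger_gap'],1));return s
E
python3 - <<'E'
from h import *
tgtstate();s=snap('wrist','w1.png');import pickle;pickle.dump(s,open('w1.pkl','wb'))
E
```

```text
t 1.73 [476.  102.4 202.1] [-8.999e+01  7.000e-02 -1.430e+01] F [ 0.1  0.1 -0.1] gap 84.9
```

View pics/w1.png

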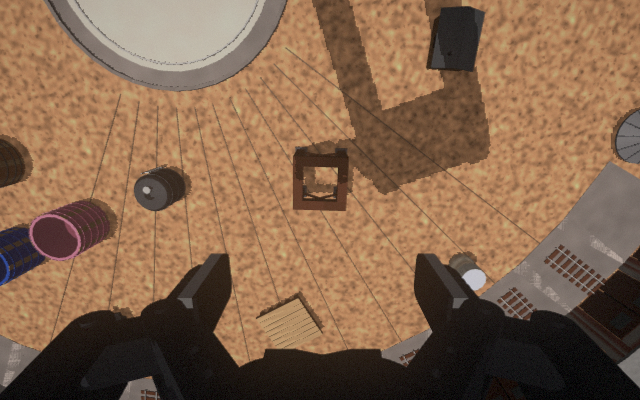

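The trestle sits in the wrist view at about (294–347, 150–210), almost square to the jaws. I'll measure its top face.

Run:
```python
from h import *
import pickle
s=pickle.load(open('w1.pkl','rb'));im=s['image']
c=im[140:220,280:360]
cv2.imwrite('pics/c1.png',cv2.resize(np.clip(c*1.8,0,255).astype(np.uint8),(640,640),interpolation=cv2.INTER_NEAREST))
for p in [(294,158),(347,158),(346,210),(293,210)]: print(ray(s,*p,60).round(1))
```

```text
[445.   80.8  60. ]
[458.1 132.2  60. ]
[511.3 118.9  60. ]
[497.5  64.9  60. ]
```

View pics/c1.png

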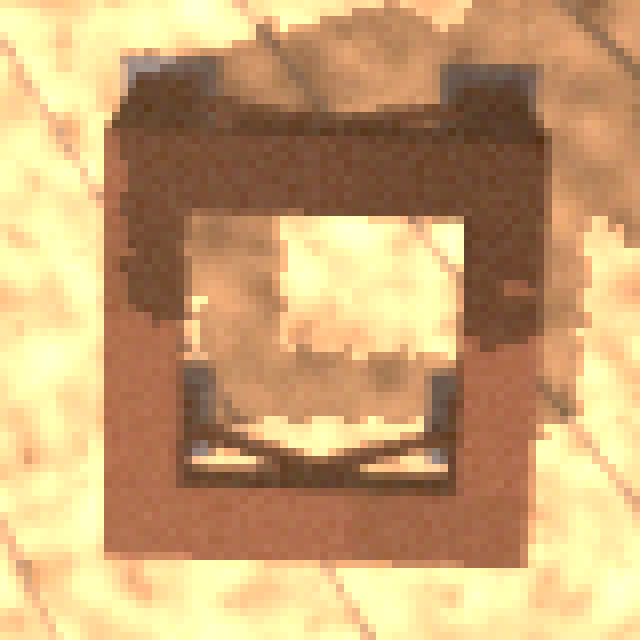

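```bash
cat >> h.py <<'E'
def quad(s,ps,z):
    P=np.array([ray(s,u,v,z)[:2] for u,v in ps]);E=np.roll(P,-1,0)-P
    a=np.degrees(np.arctan2(E[:,1],E[:,0]))%90
    print('centre',P.mean(0).round(1),'sides',np.linalg.norm(E,axis=1).round(1),'ang mod 90',a.round(1))
E
python3 - <<'E'
from h import *
import pickle
s=pickle.load(open('w1.pkl','rb'))
quad(s,[(293,155.8),(348.2,156.1),(345.9,211),(293.1,209.7)],60)
E
```

```text
centre [477.2  99.5] sides [55.2 57.8 55.5 56.7] ang mod 90 [75.4 74.7 74.3 74.3]
```

move_arm(
  motion="0.1 -0.25 -4 0 0 -1;0.1 -0.25 -8 0 0 -1;0.1 -0.25 -12 0 0 -1;0.1 -0.25 -14 0 0 -1;0.1 -0.25 -16 0 0 -1;0.1 -0.25 -17.1 0 0 -1;0.1 -0.25 -17.1 0 0 -1;0.1 -0.25 -17.1 0 0 -1",
)

```text
time: 2.45
tool_pos: [476.9, 99.9, 31.7]
tcp_rot: [-90.0, 0.0, -15.2]
ft_force: [0.6, -0.0, 0.1]
finger_gap: 85.2
```

move_arm(
  motion="0 0 0 0 0 0;0 0 0 0 0 0;0 0 0 0 0 0;0 0 0 0 0 0;0 0 0 0 0 0;0 0 0 0 0 0;0 0 0 0 0 0;0 0 0 0 0 0;0 0 0 0 0 0;0 0 0 0 0 0",
  fingers=5.2,
  squeeze=30,
)

```text
time: 3.28
tool_pos: [477.2, 98.9, 31.4]
tcp_rot: [-90.0, 0.0, -15.3]
ft_force: [-0.5, 0.5, -0.0]
finger_gap: 52.1
```

move_arm(
  motion="0 0 0.5 0 0 0;0 0 1 0 0 0;0 0 2 0 0 0;0 0 4 0 0 0;0 0 7 0 0 0;0 0 10 0 0 0;0 0 13 0 0 0;0 0 16 0 0 0;0 0 16 0 0 0;0 0 16 0 0 0",
)

```text
time: 4.12
tool_pos: [479.2, 99.1, 195.2]
tcp_rot: [-89.9, -0.3, -15.3]
ft_force: [-0.7, -0.1, -0.1]
finger_gap: 52.1
```

Run:
```python
from h import *
tgtstate();s=snap('wrist','w2.png')
```

```text
t 4.12 [479.2  99.1 195.2] [-89.87  -0.33 -15.31] F [-0.7 -0.1 -0.1] gap 52.1
```

View pics/w2.png

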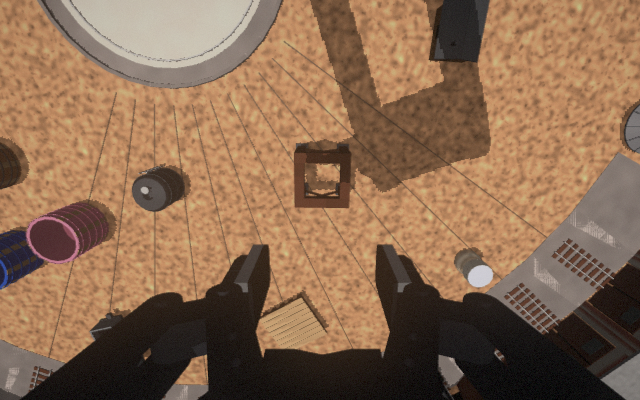

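The grip missed: the opening reached its 52 mm target and the trestle still stands at (322,180). I'll check where the tips appear against the calibration.

Run:
```python
from h import *
s=snap('wrist');st=tgtstate()
p=st['tool_pos'];a=np.radians(st['tcp_rot'][2]);j=np.array([-np.sin(a),np.cos(a),0])
for dz in (0,7,19,30):
  for k in (-1,0,1): print(dz,k,proj(s,p+j*k*st['finger_gap']/2+[0,0,dz]).round(0))
cv2.imwrite('pics/c2.png',cv2.resize(s['image'][140:220,280:360],(320,320)))
c=(s['image'].astype(int));m=((c[...,2]<110)&(c[...,2]>c[...,0]+12)).astype(np.uint8)
print(c[205,300:350:5].tolist(), [c[v,300].tolist() for v in range(195,215,3)])
```

```text
t 4.22 [477.1  98.9 191.5] [-90.    -0.   -15.31] F [ 0.5  0.1 -0.3] gap 51.6
0 -1 [279. 234.]
0 0 [322. 234.]
0 1 [365. 234.]
7 -1 [277. 239.]
7 0 [322. 239.]
7 1 [367. 239.]
19 -1 [274. 248.]
19 0 [322. 248.]
19 1 [370. 248.]
30 -1 [271. 257.]
30 0 [322. 257.]
30 1 [373. 257.]
[[46, 66, 103], [51, 69, 105], [47, 64, 103], [45, 67, 102], [46, 66, 103], [47, 66, 104], [40, 59, 95], [47, 65, 100], [45, 65, 98], [38, 59, 91]] [[48, 69, 106], [46, 65, 104], [49, 68, 105], [48, 66, 104], [46, 65, 103], [89, 126, 174], [76, 108, 149]]
```

move_arm(
  motion="0 0 -4 0 0 0;0 0 -8 0 0 0;0 0 -11 0 0 0;0 0 -14 0 0 0;0 0 -16 0 0 0;0 0 -16 0 0 0;0 0 -16 0 0 0",
  fingers=8.5,
)

```text
time: 4.8
tool_pos: [474.9, 98.6, 29.5]
tcp_rot: [-90.1, 0.3, -15.3]
ft_force: [-0.0, -0.3, 1.3]
finger_gap: 85.0
```

move_arm(
  motion="0 0 0 0 0 0;0 0 0 0 0 0;0 0 0 0 0 0;0 0 0 0 0 0;0 0 0 0 0 0;0 0 0 0 0 0;0 0 0 0 0 0;0 0 0 0 0 0;0 0 0 0 0 0;0 0 0 0 0 0",
  fingers=3.5,
  squeeze=30,
)

```text
time: 5.63
tool_pos: [477.2, 98.9, 31.4]
tcp_rot: [-90.0, 0.0, -15.3]
ft_force: [0.7, 0.0, 0.2]
finger_gap: 34.9
```

Run:
```python
from h import *
tgtstate();s=snap('wrist');t=snap('scene')
p=proj(t,[477,99,50]);u,v=p.astype(int)
a=cv2.resize(s['image'][100:340,160:480],(640,480));b=cv2.resize(t['image'][v-40:v+40,u-13:u+13],(156,480))
cv2.imwrite('pics/w3.png',np.clip(np.hstack([a,b])*1.5,0,255).astype(np.uint8))
```

```text
t 5.63 [477.2  98.9  31.4] [-9.000e+01  1.000e-02 -1.532e+01] F [0.7 0.  0.2] gap 34.9
```

View pics/w3.png

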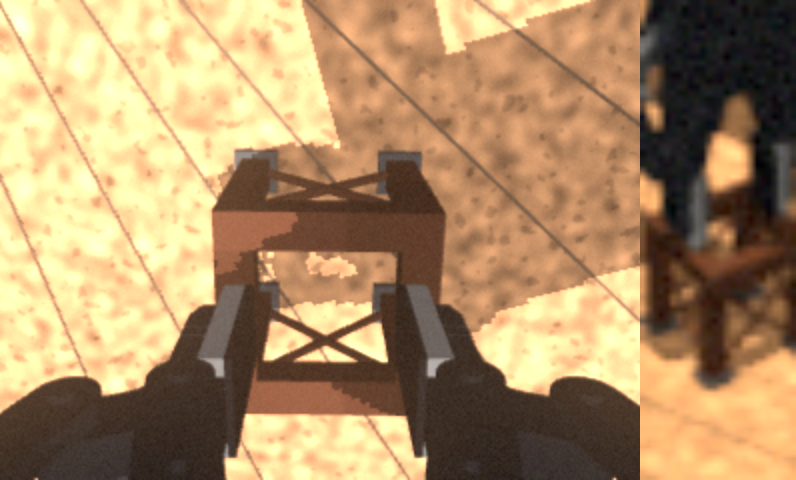

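The fingers closed above the frame, so the real tips stand higher than the reported TCP suggests. I'll measure the tip height in the scene view.

Run:
```python
from h import *
print(r.grip_depth,[a for a in dir(r) if a[0]!='_'])
t=snap('scene');u,v=proj(t,[477,99,50]).astype(int)
st=tgtstate();a=np.radians(st['tcp_rot'][2]);j=np.array([-np.sin(a),np.cos(a),0])
for (cx,cy) in [(700,245),(785,205)]:
    print('pix',u-13+(cx-640)/6,v-40+cy/6)
for k in(-1,1):
  for z in (31,45,60,75,90): print(k,z,proj(t,st['tool_pos']*[1,1,0]+j*17.5*k+[0,0,z]).round(1))
b=cv2.resize(t['image'][v-60:v+40,u-60:u+60],(720,600),interpolation=cv2.INTER_CUBIC)
print(u-60,v-60);cv2.imwrite('pics/s3.png',np.clip(b*1.7,0,255).astype(np.uint8))
```

```text
18.700000000000003 ['PlanningError', 'grip_depth', 'hand_in']
t 5.78 [477.2  98.9  31.4] [-9.000e+01  1.000e-02 -1.531e+01] F [-0.7 -0.6  0.7] gap 35.0
pix 324.0 172.83333333333334
pix 338.1666666666667 166.16666666666666
-1 31 [322.3 180.7]
-1 45 [322.3 176.5]
-1 60 [322.3 171.9]
-1 75 [322.3 167.2]
-1 90 [322.2 162.5]
1 31 [333.2 176.6]
1 45 [333.2 172.3]
1 60 [333.3 167.8]
1 75 [333.3 163.1]
1 90 [333.4 158.4]
267 112
```

View pics/s3.png

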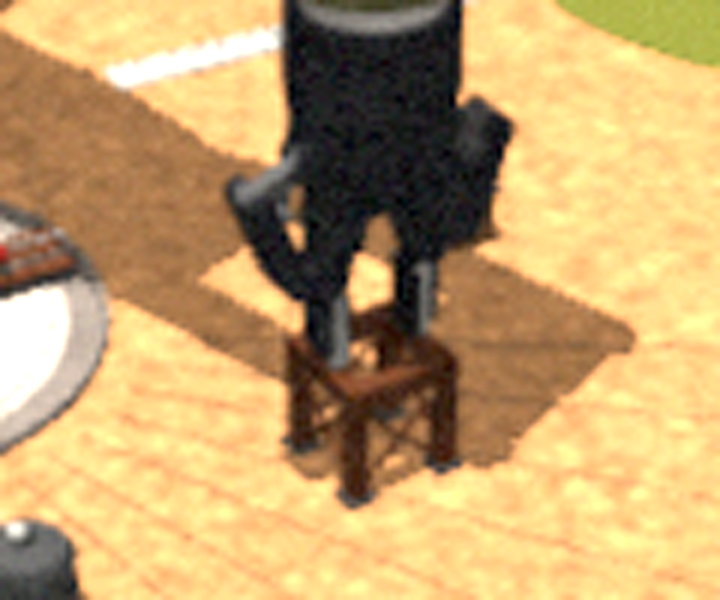

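```bash
cat >> h.py <<'E'
def tri(obs):
    A=[];b=[]
    for s,u,v in obs:
        M=np.array(s['world_to_cam']);R=M[:3,:3];c=-R.T@M[:3,3]
        d=R.T@np.array([(u-s['cx'])/s['fx'],(v-s['cy'])/s['fy'],1]);d/=np.linalg.norm(d)
        P=np.eye(3)-np.outer(d,d);A.append(P);b.append(P@c)
    x,res,_,_=np.linalg.lstsq(np.vstack(A),np.hstack(b),rcond=None);return x.round(1),np.round(res**.5,1)
E
python3 - <<'E'
from h import *
w=snap('wrist');t=snap('scene');st=tgtstate()
print(tri([(w,273,281),(t,324.8,172.8)]),tri([(w,372,281),(t,335.8,167.5)]))
M=np.array(w['world_to_cam']);print(-M[:3,:3].T@M[:3,3])
# trestle top corners two-view: wrist w3 crop corners, scene crop corners
W=lambda x,y:(w,160+x/2,100+y/2)
S=lambda x,y:(t,267+x/6,112+y/6)
print(tri([W(213,213),S(290,345)]),tri([W(445,213),S(378,305)]),tri([W(410,413),S(457,355)]), tri([W(246,413),S(355,397)]))
E
```

```text
t 5.88 [477.2  98.9  31.4] [-9.000e+01  1.000e-02 -1.531e+01] F [0.2 0.1 0.3] gap 34.6
(array([483. ,  75. ,  64.9]), array([5.2])) (array([491.4, 118.2,  65.1]), array([3.2]))
[407.03926846 117.97445162 203.44207073]
(array([446.1,  80.5,  56.1]), array([2.8])) (array([457.9, 132.5,  57.5]), array([2.7])) (array([512.2, 115.8,  61.2]), array([5.1])) (array([498.6,  70. ,  58.7]), array([1.7]))
```

Both views agree that the tips are about 33 mm above the reported TCP, at z≈65, while x and y agree. I'll open and go lower. The reported z stays above 0, so this is safe either way.

move_arm(
  motion="0 0 0 0 0 0;0 0 0 0 0 0;0 0 0 0 0 0;0 0 0 0 0 0;0 0 0 0 0 0;0 0 0 0 0 0;0 0 0 0 0 0",
  fingers=8.5,
)

```text
time: 6.47
tool_pos: [477.3, 98.9, 31.5]
tcp_rot: [-90.0, -0.0, -15.3]
ft_force: [-0.5, 0.0, 0.5]
finger_gap: 85.4
```

move_arm(
  motion="0 0 -0.5 0 0 0;0 0 -1 0 0 0;0 0 -1.5 0 0 0;0 0 -2 0 0 0;0 0 -2.5 0 0 0;0 0 -2.5 0 0 0;0 0 -2.5 0 0 0",
)

```text
time: 7.05
tool_pos: [476.7, 98.8, 5.8]
tcp_rot: [-90.0, 0.1, -15.3]
ft_force: [0.4, -0.1, -0.0]
finger_gap: 85.3
```

move_arm(
  motion="0 0 0 0 0 0;0 0 0 0 0 0;0 0 0 0 0 0;0 0 0 0 0 0;0 0 0 0 0 0;0 0 0 0 0 0;0 0 0 0 0 0",
  fingers=4.5,
  squeeze=20,
)

```text
time: 7.63
tool_pos: [477.8, 98.9, 7.0]
tcp_rot: [-90.0, -0.1, -15.3]
ft_force: [0.4, -0.8, 5.3]
finger_gap: 55.4
```

Run:
```python
from h import *
tgtstate();s=snap('wrist');t=snap('scene')
u,v=proj(t,[477,99,50]).astype(int)
a=cv2.resize(s['image'][100:340,160:480],(480,360));b=cv2.resize(t['image'][v-40:v+30,u-30:u+30],(308,360))
cv2.imwrite('pics/w4.png',np.clip(np.hstack([a,b])*1.5,0,255).astype(np.uint8))
```

```text
t 7.63 [477.8  98.9   7. ] [-8.998e+01 -5.000e-02 -1.531e+01] F [ 0.4 -0.8  5.3] gap 55.4
```

View pics/w4.png

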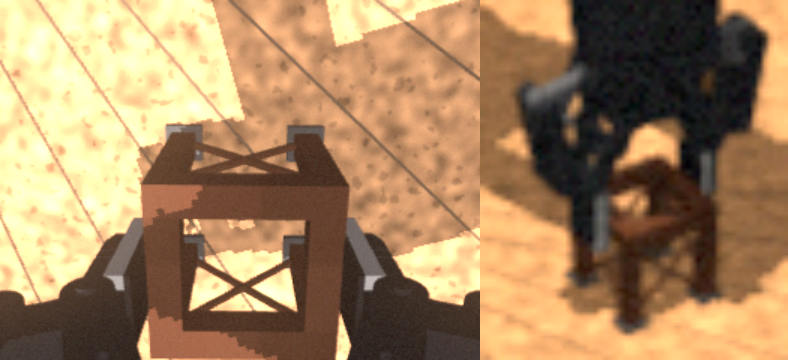

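The trestle is gripped: gap 55.4 mm against a 56 mm frame. I'll lift it and carry it to a viewing spot beside the footing.

move_arm(
  motion="0 0 0.3 0 0 0;0 0 1 0 0 0;0 0 2 0 0 0;0 0 4 0 0 0;0 0 6 0 0 0;0 0 8 0 0 0;0 0 10 0 0 0;0 0 12 0 0 0;0 0 12 0 0 0",
  squeeze=30,
)

```text
time: 8.48
tool_pos: [480.1, 99.2, 131.9]
tcp_rot: [-89.8, -0.4, -15.3]
ft_force: [1.0, 1.0, -0.2]
finger_gap: 55.5
```

move_arm(
  motion="0.2 -2 0 0 0 2;0.5 -5 0 0 0 5;0.7 -8 0 0 0 8;0.9 -11 0 0 0 11;1.1 -14 0 0 0 14;1.3 -17 0 0 0 17;1.5 -20 0 0 0 20;1.7 -23 0 0 0 23;1.9 -26 0 0 0 25;2.1 -28 0 0 0 26.9",
)

```text
time: 9.32
tool_pos: [497.7, -183.6, 126.2]
tcp_rot: [-90.0, 0.0, 11.6]
ft_force: [1.2, 0.7, -1.5]
finger_gap: 55.2
```

move_arm(
  motion="0.1 -3 0 0 0 0;0.1 -6 0 0 0 0;0.2 -9 0 0 0 0;0.2 -11.5 0 0 0 0;0.2 -13 0 0 0 0;0.2 -13.9 0 0 0 0;0.2 -13.9 0 0 0 0;0.2 -13.9 0 0 0 0;0.2 -13.9 0 0 0 0",
)

```text
time: 10.07
tool_pos: [500.4, -318.7, 126.3]
tcp_rot: [-89.9, 0.0, 11.6]
ft_force: [1.5, 0.0, -0.4]
finger_gap: 55.7
```

Run:
```python
from h import *
import pickle
tgtstate();s=snap('wrist');pickle.dump(s,open('w5.pkl','wb'))
im=np.clip(s['image']*1.4,0,255).astype(np.uint8)
M=np.array(s['world_to_cam']);print(-M[:3,:3].T@M[:3,3],proj(s,[502,-425,13]))
u,v=proj(s,[502,-425,13]).astype(int)
x0=max(u-50,0);y0=max(v-50,0);print(x0,y0)
cv2.imwrite('pics/w5.png',np.vstack([np.hstack([cv2.resize(im[y0:y0+100,x0:x0+100],(300,300),interpolation=cv2.INTER_CUBIC),cv2.resize(im,(480,300))])]))
```

```text
t 10.07 [ 500.4 -318.7  126.3] [-8.995e+01  1.000e-02  1.164e+01] F [ 1.5  0.  -0.4] gap 55.7
[ 429.15424445 -333.45350362  298.29941296] [208.3455228  167.82908527]
158 117
```

View pics/w5.png

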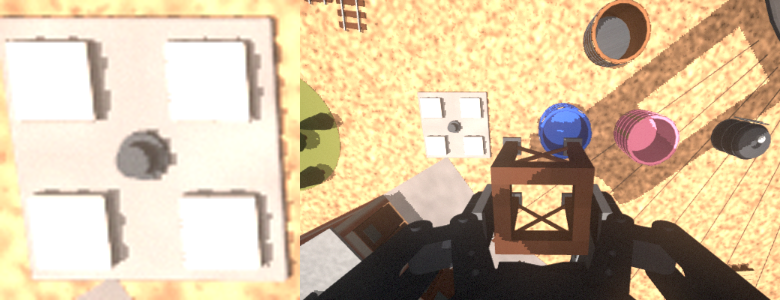

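Run:
```python
from h import *
import pickle
s=pickle.load(open('w5.pkl','rb'));im=s['image']
g=im[...,0].astype(int);m=np.zeros(g.shape,np.uint8);m[117:217,158:258]=((g>140)[117:217,158:258])
n,l,st,ce=cv2.connectedComponentsWithStats(m);print(st[:,4],ce.round(1).tolist())
q=[c for c,a in zip(ce[1:],st[1:,4]) if a>300]
P=np.array([ray(s,*c,13)[:2] for c in q]);print(P.round(1),P.mean(0))
quad(s,[(158+5/3,117+40/3),(158+247/3,117+40/3),(158+263/3,117+268/3),(158+30/3,117+270/3)],13)
```

```text
[249044      1     10      7   6882     21      2      2     14      4
      1      5      2      3      1      1] [[322.7, 200.4], [225.0, 117.0], [227.8, 118.6], [235.4, 119.6], [205.1, 166.3], [255.0, 127.3], [253.5, 141.0], [158.0, 189.5], [160.8, 208.9], [173.5, 211.5], [179.0, 212.0], [201.2, 212.4], [220.5, 212.0], [228.3, 213.7], [221.0, 214.0], [231.0, 216.0]]
[[ 501.2 -428. ]] [ 501.20445011 -428.01379706]
centre [ 504.8 -429.1] sides [71.6 70.7 74.  71.4] ang mod 90 [11.7 11.6 12.2  9.6]
```

Run:
```python
from h import *
import pickle
s=pickle.load(open('w5.pkl','rb'));im=s['image']
c=im[117:217,158:258]
for T in (165,180,195):
  m=(c[...,0]>T).astype(np.uint8)
  n,l,st,ce=cv2.connectedComponentsWithStats(m)
  q=[ce[i]+[158,117] for i in range(1,n) if st[i,4]>300]
  P=np.array([ray(s,*x,13)[:2] for x in q]);print(T,[st[i,4] for i in range(1,n) if st[i,4]>300],P.round(1).tolist(),P.mean(0).round(1))
  if len(P)==4:
    for i,j in((0,1),(2,3),(0,2),(1,3)):
      e=P[j]-P[i];print(np.linalg.norm(e).round(1),(np.degrees(np.arctan2(e[1],e[0]))%90).round(1))
```

```text
165 [np.int32(3117), np.int32(796)] [[509.3, -417.0], [488.1, -457.3]] [ 498.7 -437.1]
180 [np.int32(672), np.int32(671), np.int32(591), np.int32(592)] [[486.1, -457.4], [476.6, -411.4], [532.6, -447.9], [523.1, -401.9]] [ 504.6 -429.6]
47.0 11.7
47.1 11.7
47.5 11.5
47.5 11.6
195 [np.int32(650), np.int32(641), np.int32(574), np.int32(557)] [[486.1, -457.3], [476.9, -411.3], [532.6, -447.8], [522.6, -401.9]] [ 504.6 -429.6]
46.9 11.4
47.0 12.2
47.4 11.5
46.7 11.7
```

Footing: centre (504.6, −429.6), yaw 11.6, pier spacing 47 as described. I'll go above it and lower.

move_arm(
  motion="0.1 -2 0 0 0 0;0.2 -5 0 0 0 0;0.3 -8 -1 0 0 0;0.4 -10 -3 0 0 0;0.43 -10.95 -5 0 0 0;0.43 -10.95 -7 0 0 0;0.43 -10.95 -8.5 0 0 0;0.43 -10.95 -9 0 0 0;0.43 -10.95 -9.5 0 0 0;0.43 -10.95 -9.5 0 0 0",
)

```text
time: 10.95
tool_pos: [504.8, -428.6, 31.1]
tcp_rot: [-90.0, 0.0, 11.6]
ft_force: [0.7, -0.0, -1.7]
finger_gap: 55.4
```

move_arm(
  motion="0 0 -0.3 0 0 0;0 0 -0.6 0 0 0;0 0 -0.8 0 0 0;0 0 -0.95 0 0 0;0 0 -1.05 0 0 0;0 0 -1.05 0 0 0",
)

```text
time: 11.45
tool_pos: [504.6, -429.6, 20.9]
tcp_rot: [-90.0, 0.0, 11.6]
ft_force: [-0.0, -0.3, -1.6]
finger_gap: 55.4
```

Run:
```python
from h import *
tgtstate();s=snap('wrist');t=snap('scene')
u,v=proj(t,[504,-430,40]).astype(int)
a=cv2.resize(s['image'][100:340,160:480],(480,360));b=cv2.resize(t['image'][v-40:v+30,u-30:u+30],(308,360))
cv2.imwrite('pics/w6.png',np.clip(np.hstack([a,b])*1.4,0,255).astype(np.uint8))
```

```text
t 11.45 [ 504.6 -429.6   20.9] [-90.     0.    11.59] F [-0.  -0.3 -1.6] gap 55.4
```

View pics/w6.png

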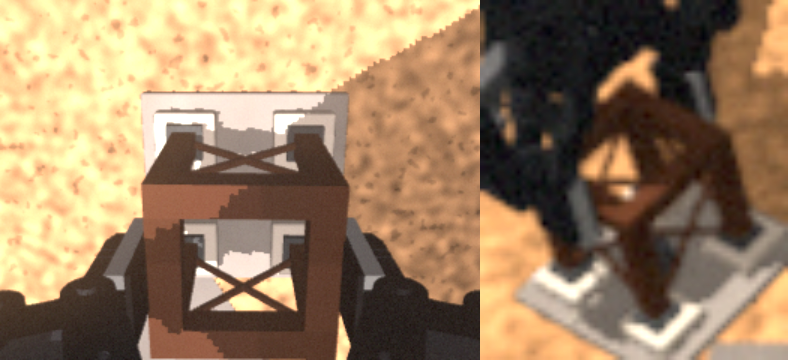

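The feet sit centrally over the piers, with about equal margins both sides. I'll lower until contact, then release.

move_arm(
  motion="0 0 -0.05 0 0 0;0 0 -0.08 0 0 0;0 0 -0.1 0 0 0;0 0 -0.1 0 0 0;0 0 -0.1 0 0 0",
)

```text
time: 11.97
tool_pos: [504.6, -429.7, 20.1]
tcp_rot: [-90.0, -0.0, 11.6]
ft_force: [-0.5, 0.5, 0.4]
finger_gap: 55.9
```

move_arm(
  motion="0 0 -0.05 0 0 0;0 0 -0.05 0 0 0;0 0 -0.05 0 0 0",
  squeeze=20,
)

```text
time: 12.22
tool_pos: [504.7, -429.7, 20.1]
tcp_rot: [-90.0, -0.0, 11.6]
ft_force: [-1.9, 2.1, 5.9]
finger_gap: 55.2
```

move_arm(
  motion="0 0 0 0 0 0;0 0 0 0 0 0;0 0 0 0 0 0;0 0 0 0 0 0;0 0 0 0 0 0",
  fingers=8.5,
)

```text
time: 12.63
tool_pos: [504.5, -429.5, 19.3]
tcp_rot: [-90.0, 0.0, 11.6]
ft_force: [0.3, -0.0, -0.2]
finger_gap: 84.9
```

move_arm(
  motion="0 0 1 0 0 0;0 0 3 0 0 0;0 0 6 0 0 0;0 0 9 0 0 0;0 0 12 0 0 0;0 0 15 0 0 0;0 0 18 0 0 0;0 0 18 0 0 0;0 0 18 0 0 0;0 0 18 0 0 0",
)

```text
time: 13.47
tool_pos: [504.6, -429.6, 199.7]
tcp_rot: [-90.0, -0.0, 11.6]
ft_force: [0.2, -1.3, 0.0]
finger_gap: 84.9
```

Run:
```python
from h import *
import pickle
tgtstate();s=snap('wrist');pickle.dump(s,open('w7.pkl','wb'))
im=s['image'];c=im.astype(int)
m=((c[...,2]<125)&(c[...,2]>c[...,0]*1.55)&(c[...,2]>45)).astype(np.uint8)
print(proj(s,[504.6,-429.6,73]))
u,v=proj(s,[504.6,-429.6,73]).astype(int)
for y in range(v-45,v+46,5):
    print(y,''.join('#' if x else '.' for x in m[y,u-45:u+46]))
```

```text
t 13.47 [ 504.6 -429.6  199.7] [-9.002e+01 -1.000e-02  1.159e+01] F [ 0.2 -1.3  0. ] gap 84.9
[322.19085673 185.48618205]
140 ...........................................................................................
145 ..................................................................................#........
150 ....................#########..................................#######.....................
155 ..................##############.########################.....############.................
160 .................##########################################################.............###
165 .................##########################################################.......#########
170 .................##########.....................................###########......#..#.....#
175 .................##########.....................................##########.......#########.
180 .................##########.....................................##########.......#.........
185 .................##########.....................................##########........#####....
190 .................###########..................................############..........#####..
195 ..................##############...........................##############........##########
200 ..................##########............###########............##########.......#..........
205 .................########################################################..................
210 ..................#######################################################..................
215 ...........................................................................................
220 ...........................................................................................
225 ...........................................................................................
230 ...........................................................................................
```

The trestle is on the footing: top-face centre seen at (322,185), predicted (322.2,185.5). On to the deck.

move_arm(
  motion="1 3 0 0 0 0;2 6 0 0 0 0;3.2 9 0 0 0 0;4.5 12 0 0 0 0;6 15.5 0 0 0 1;7 19 0 0 0 2;8.2 22 0 0 0 3;9.5 25.5 0 0 0 4;10.8 29 0 0 0 5;12.2 32.5 0 0 0 6",
  fingers=7.4,
)

```text
time: 14.35
tool_pos: [625.7, -102.6, 197.3]
tcp_rot: [-89.9, 0.2, 17.6]
ft_force: [-0.3, 0.1, -0.2]
finger_gap: 74.1
```

move_arm(
  motion="1.5 3.5 0 0 0 0.7;3 7 0 0 0 0.7;4 10 0 0 0 0.7;4.2 11.6 0 0 0 0.7;4.2 11.6 0 0 0 0.7;4.2 11.6 0 0 0 0.7;4.2 11.6 0 0 0 0.7",
)

```text
time: 14.93
tool_pos: [667.8, 10.3, 198.4]
tcp_rot: [-90.0, 0.1, 18.3]
ft_force: [0.7, -0.3, 0.3]
finger_gap: 73.9
```

Run:
```python
from h import *
import pickle
tgtstate();s=snap('wrist','w8.png');pickle.dump(s,open('w8.pkl','wb'))
u,v=proj(s,[669,11,14]).astype(int);print(u,v)
c=s['image'].astype(int)
hsv=cv2.cvtColor(s['image'],cv2.COLOR_BGR2HSV);print('deck',hsv[v,u-10:u+10:4].tolist(),'gnd',hsv[v,u-60:u-50:4].tolist(),hsv[v,u+50:u+60:4].tolist())
cv2.imwrite('pics/c8.png',cv2.resize(np.clip(s['image'][v-50:v+50,u-60:u+60]*1.4,0,255).astype(np.uint8),(720,600),interpolation=cv2.INTER_CUBIC));print(u-60,v-50)
```

```text
t 14.93 [667.8  10.3 198.4] [-89.99   0.12  18.26] F [ 0.7 -0.3  0.3] gap 73.9
322 175
deck [[15, 108, 208], [15, 110, 127], [16, 110, 135], [16, 113, 196], [16, 111, 131]] gnd [[13, 122, 202], [14, 121, 220], [13, 124, 198]] [[14, 123, 129], [13, 122, 144], [13, 125, 145]]
262 125
```

View pics/c8.png

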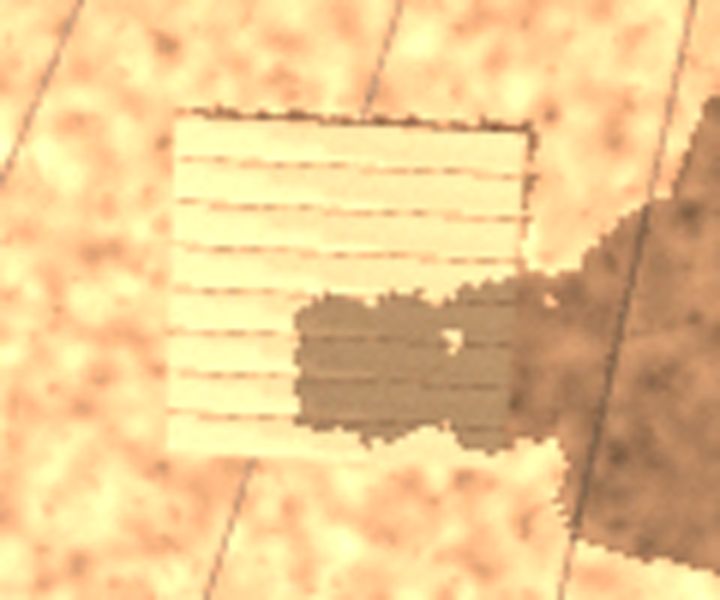

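The deck's top face has its crop corners at about (176,118), (528,130), (508,462) and (168,453), turned about 2° from the tool.

Run:
```python
from h import *
import pickle
s=pickle.load(open('w8.pkl','rb'))
quad(s,[(262+x/6,125+y/6) for x,y in [(176,118),(528,130),(508,462),(168,453)]],14)
M=np.array(s['world_to_cam']);print(-M[:3,:3].T@M[:3,3])
```

```text
centre [669.    7.5] sides [66.  65.  67.1 65.5] ang mod 90 [16.4 16.2 16.7 15.3]
[598.98176019 -12.26800809 370.54164441]
```

Deck centre (669, 7.5), yaw 16.2. I'll descend, then probe for the ground in small steps because of the tip-height discrepancy.

move_arm(
  motion="0.04 -0.39 -3.5 0 0 -2;0.04 -0.39 -7 0 0 -2;0.04 -0.39 -10.5 0 0 -2;0.04 -0.39 -14 0 0 -2;0.04 -0.39 -17 0 0 -2;0.04 -0.39 -19 0 0 -2;0.04 -0.39 -20 0 0 -2;0.04 -0.39 -20 0 0 -2;0.04 -0.39 -20 0 0 -2",
)

```text
time: 15.73
tool_pos: [669.1, 6.4, 0.0]
tcp_rot: [-90.0, -0.0, 16.2]
ft_force: [0.4, -0.5, 0.2]
finger_gap: 74.4
```

Run:
```python
from h import *
tgtstate();s=snap('wrist');t=snap('scene')
u,v=proj(t,[669,7.5,20]).astype(int);print(u-35,v-45)
for k in(0,40):print(proj(t,[669,7.5,k]))
a=cv2.resize(s['image'][100:340,160:480],(400,300));b=cv2.resize(t['image'][v-45:v+25,u-35:u+35],(400,400))
cv2.imwrite('pics/w9.png',np.clip(np.hstack([np.vstack([a,np.zeros((100,400,3))]),b])*1.4,0,255).astype(np.uint8))
```

```text
t 15.73 [669.1   6.4   0. ] [-90.    -0.    16.21] F [ 0.4 -0.5  0.2] gap 74.4
327 185
[361.91984276 236.24762464]
[362.70917228 223.84512508]
```

View pics/w9.png

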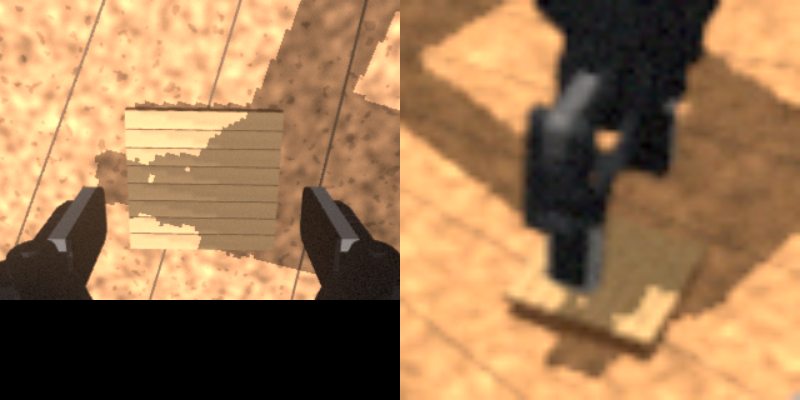

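The tips still stand about 38 mm up, clear of the deck and centred on it. I'll go down in steps.

move_arm(
  motion="0 0 -0.8 0 0 0;0 0 -1.6 0 0 0;0 0 -2.2 0 0 0;0 0 -2.6 0 0 0;0 0 -2.8 0 0 0;0 0 -2.8 0 0 0",
)

```text
time: 16.33
tool_pos: [668.2, 7.6, -29.7]
tcp_rot: [-90.0, 0.1, 16.3]
ft_force: [-0.1, -0.0, 0.5]
finger_gap: 74.0
```

move_arm(
  motion="0 0 -0.1 0 0 0;0 0 -0.2 0 0 0;0 0 -0.3 0 0 0;0 0 -0.3 0 0 0",
)

```text
time: 16.67
tool_pos: [669.1, 7.5, -31.5]
tcp_rot: [-90.0, -0.0, 16.3]
ft_force: [-0.8, 0.3, 0.2]
finger_gap: 74.3
```

move_arm(
  motion="0 0 -0.1 0 0 0;0 0 -0.2 0 0 0;0 0 -0.2 0 0 0;0 0 -0.2 0 0 0",
)

```text
time: 17.0
tool_pos: [668.9, 7.5, -33.6]
tcp_rot: [-90.0, 0.0, 16.3]
ft_force: [0.3, 0.2, 0.4]
finger_gap: 74.0
```

move_arm(
  motion="0 0 0 0 0 0;0 0 0 0 0 0;0 0 0 0 0 0;0 0 0 0 0 0;0 0 0 0 0 0;0 0 0 0 0 0",
  fingers=5.5,
  squeeze=25,
)

```text
time: 17.5
tool_pos: [669.2, 7.5, -33.3]
tcp_rot: [-90.0, -0.0, 16.3]
ft_force: [0.1, -0.4, 2.7]
finger_gap: 65.6
```

The deck is gripped at 65.6 mm. I'll lift it and carry it above the trestle.

move_arm(
  motion="0 0 0.3 0 0 0;0 0 1 0 0 0;0 0 3 0 0 0;0 0 6 0 0 0;0 0 9 0 0 0;0 0 12 0 0 0;0 0 14 0 0 0;0 0 14 0 0 0",
  squeeze=30,
)

```text
time: 18.17
tool_pos: [672.8, 7.3, 114.1]
tcp_rot: [-90.2, -0.5, 16.3]
ft_force: [0.6, -0.4, 1.0]
finger_gap: 65.1
```

move_arm(
  motion="-0.7 -2 0 0 0 -0.5;-1.8 -5 0 0 0 -1;-3 -8 0 0 0 -2;-4.1 -11 0 0 0 -3;-5.3 -14 0 0 0 -4;-6.4 -17 0 0 0 -4.6;-7.5 -20 0 0 0 -4.6;-8.6 -23 0 0 0 -4.6;-9.8 -26 0 0 0 -4.6;-10.9 -29 0 0 0 -4.6",
)

```text
time: 19.0
tool_pos: [558.7, -283.6, 105.9]
tcp_rot: [-90.0, 0.0, 11.7]
ft_force: [1.3, -0.5, -1.8]
finger_gap: 65.0
```

move_arm(
  motion="-1.1 -3 0 0 0 0;-2.3 -6 0 0 0 0;-3.4 -9 0 0 0 0;-4.3 -11.5 0 0 0 0;-5.1 -13.5 0 0 0 0;-5.54 -14.71 0 0 0 0;-5.54 -14.71 0 0 0 0;-5.54 -14.71 0 0 0 0;-5.54 -14.71 0 0 0 0",
)

```text
time: 19.75
tool_pos: [505.0, -428.4, 106.1]
tcp_rot: [-89.9, 0.0, 11.7]
ft_force: [0.6, 0.9, 1.0]
finger_gap: 64.8
```

move_arm(
  motion="0 0 -1.5 0 0 0;0 0 -3 0 0 0;0 0 -4.5 0 0 0;0 0 -5.5 0 0 0;0 0 -6.1 0 0 0;0 0 -6.4 0 0 0;0 0 -6.4 0 0 0;0 0 -6.4 0 0 0",
)

```text
time: 20.42
tool_pos: [505.0, -429.8, 43.0]
tcp_rot: [-90.0, -0.0, 11.7]
ft_force: [-0.5, 0.5, -0.1]
finger_gap: 64.5
```

Run:
```python
from h import *
tgtstate();s=snap('wrist');t=snap('scene')
u,v=proj(t,[504,-430,60]).astype(int)
a=cv2.resize(s['image'][100:340,160:480],(480,360));b=cv2.resize(t['image'][v-40:v+40,u-35:u+35],(315,360))
cv2.imwrite('pics/w10.png',np.clip(np.hstack([a,b])*1.4,0,255).astype(np.uint8))
```

```text
t 20.42 [ 505.  -429.8   43. ] [-9.003e+01 -2.000e-02  1.169e+01] F [-0.5  0.5 -0.1] gap 64.5
```

View pics/w10.png

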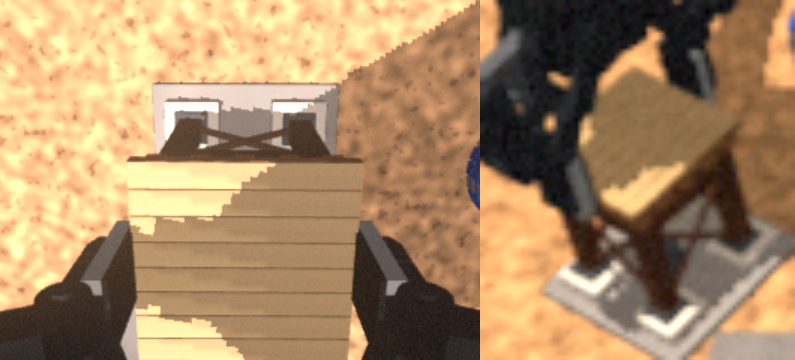

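The deck is level and over the trestle, its centre at column 245 against 242 for the trestle. I'll lower to contact.

move_arm(
  motion="0 0 -0.1 0 0 0;0 0 -0.2 0 0 0;0 0 -0.28 0 0 0;0 0 -0.32 0 0 0;0 0 -0.32 0 0 0;0 0 -0.32 0 0 0",
)

```text
time: 21.02
tool_pos: [504.7, -429.8, 39.8]
tcp_rot: [-90.0, -0.0, 11.7]
ft_force: [-2.3, 0.9, 4.8]
finger_gap: 64.9
```

move_arm(
  motion="0 0 -0.02 0 0 0;0 0 -0.05 0 0 0;0 0 -0.05 0 0 0;0 0 -0.05 0 0 0",
)

```text
time: 21.35
tool_pos: [504.8, -429.8, 39.7]
tcp_rot: [-90.0, -0.0, 11.7]
ft_force: [-3.2, 2.2, 7.1]
finger_gap: 64.7
```

move_arm(
  motion="0 0 0 0 0 0;0 0 0 0 0 0;0 0 0 0 0 0;0 0 0 0 0 0;0 0 0 0 0 0",
  fingers=8.5,
  squeeze=20,
)

```text
time: 21.77
tool_pos: [504.5, -429.5, 38.5]
tcp_rot: [-90.0, 0.0, 11.7]
ft_force: [-0.6, -0.7, 0.5]
finger_gap: 84.9
```

move_arm(
  motion="0 0 1 0 0 0;0 0 3 0 0 0;0 0 6 0 0 0;0 0 9 0 0 0;0 0 12 0 0 0;0 0 15 0 0 0;0 0 16 0 0 0;0 0 16 0 0 0;0 0 16 0 0 0",
)

```text
time: 22.52
tool_pos: [504.8, -429.8, 199.2]
tcp_rot: [-90.1, -0.0, 11.7]
ft_force: [-0.8, 0.2, -0.8]
finger_gap: 85.1
```

Run:
```python
from h import *
import pickle
tgtstate();s=snap('wrist','w11.png');pickle.dump(s,open('w11.pkl','wb'))
hsv=cv2.cvtColor(s['image'],cv2.COLOR_BGR2HSV)
u,v=proj(s,[504.6,-429.6,87]);print(u,v)
u,v=int(u),int(v)
print('expected corners')
a=np.radians(11.6);R=np.array([[np.cos(a),-np.sin(a)],[np.sin(a),np.cos(a)]])
for c in [(-33,-33),(-33,33),(33,33),(33,-33)]: print(proj(s,np.append(np.array([504.6,-429.6])+R@c,87)).round(1))
g=s['image'].astype(int)
print('row',v-25,[(x,g[v-25,x].tolist()) for x in list(range(u-46,u-34))])
print('rowR',[(x,g[v-25,x].tolist()) for x in range(u+34,u+46)])
print('col',[(y,g[y,u-20].tolist()) for y in range(v-44,v-30)])
print('colB',[(y,g[y,u-20].tolist()) for y in range(v+30,v+44)])
```

```text
t 22.52 [ 504.8 -429.8  199.2] [-9.006e+01 -4.000e-02  1.169e+01] F [-0.8  0.2 -0.8] gap 85.1
322.6244048377055 188.88273084913516
expected corners
[286.2 153.4]
[359.3 153.5]
[356.8 222.2]
[288.3 222. ]
row 163 [(276, [98, 135, 185]), (277, [96, 136, 185]), (278, [104, 145, 198]), (279, [108, 153, 209]), (280, [115, 162, 219]), (281, [119, 165, 221]), (282, [117, 165, 220]), (283, [112, 159, 218]), (284, [114, 158, 216]), (285, [109, 153, 211]), (286, [115, 159, 215]), (287, [126, 174, 217])]
rowR [(356, [94, 129, 166]), (357, [93, 130, 166]), (358, [91, 125, 162]), (359, [80, 110, 143]), (360, [66, 93, 126]), (361, [65, 92, 125]), (362, [65, 89, 121]), (363, [66, 91, 125]), (364, [63, 88, 120]), (365, [59, 83, 111]), (366, [54, 76, 102]), (367, [57, 79, 107])]
col [(144, [197, 214, 223]), (145, [196, 215, 223]), (146, [102, 114, 123]), (147, [90, 94, 105]), (148, [65, 74, 85]), (149, [41, 52, 70]), (150, [42, 55, 72]), (151, [39, 54, 71]), (152, [36, 52, 70]), (153, [64, 92, 125]), (154, [115, 159, 199]), (155, [123, 169, 212]), (156, [130, 179, 221]), (157, [131, 181, 221])]
colB [(218, [131, 180, 220]), (219, [129, 179, 220]), (220, [132, 180, 220]), (221, [132, 183, 220]), (222, [127, 154, 177]), (223, [124, 137, 153]), (224, [123, 135, 148]), (225, [125, 135, 150]), (226, [127, 136, 152]), (227, [122, 132, 147]), (228, [124, 134, 149]), (229, [126, 133, 148]), (230, [124, 131, 146]), (231, [127, 136, 151])]
```

The deck sits square: its edges match the predicted ones within 0.5 px. Next is the brown tank.

move_arm(
  motion="-1.5 2 0 0 0 0;-4 5 0 0 0 0;-6.5 8 0 0 0 0;-9 11 0 0 0 0;-11.5 14 0 0 0 0;-13.5 16.5 0 0 0 0;-13.76 16.8 0 0 0 0;-13.76 16.8 0 0 0 0;-13.76 16.8 0 0 0 0",
)

```text
time: 23.32
tool_pos: [366.8, -261.4, 197.6]
tcp_rot: [-89.9, 0.0, 11.7]
ft_force: [0.5, 0.1, -1.1]
finger_gap: 85.0
```

Run:
```python
from h import *
import pickle
tgtstate();s=snap('wrist','w12.png');pickle.dump(s,open('w12.pkl','wb'))
u,v=proj(s,[367,-262,50]).astype(int);print(u,v)
cv2.imwrite('pics/c12.png',cv2.resize(np.clip(s['image'][max(v-60,0):v+60,u-60:u+60]*1.4,0,255).astype(np.uint8),(600,600),interpolation=cv2.INTER_CUBIC));print(u-60,v-60)
```

```text
t 23.32 [ 366.8 -261.4  197.6] [-8.995e+01  4.000e-02  1.170e+01] F [ 0.5  0.1 -1.1] gap 85.0
321 180
261 120
```

View pics/c12.png

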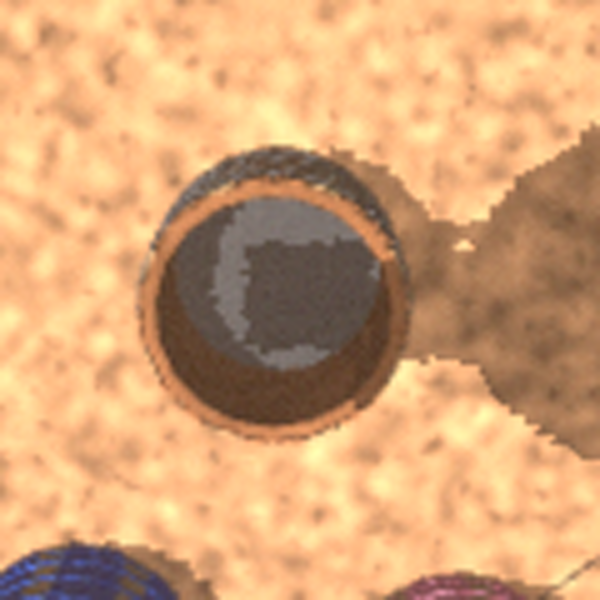

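The rim spans crop columns 143–410 and rows 180–440, and the brown wood with dark hoops confirms the right tank.

Run:
```python
from h import *
import pickle
s=pickle.load(open('w12.pkl','rb'))
f=lambda x,y:ray(s,261+x/5,120+y/5,50)[:2]
P=[f(143,308),f(410,308),f(276,180),f(276,440)]
print(np.round(P,1),np.linalg.norm(P[0]-P[1]),np.linalg.norm(P[2]-P[3]),(P[0]+P[1])/2,(P[2]+P[3])/2)
print(proj(s,[367,-262,50]))
```

```text
[[ 374.4 -294.4]
 [ 363.1 -239.9]
 [ 342.6 -272.5]
 [ 397.1 -261.5]] 55.62813791149971 55.55528640261646 [ 368.76610206 -267.15277345] [ 369.85831303 -267.04061433]
[321.48918586 180.95971924]
```

Tank centre (369.3, −267.1). Correct, descend and grip.

move_arm(
  motion="0.22 -0.53 -3 0 0 0;0.22 -0.53 -6.5 0 0 0;0.22 -0.53 -10 0 0 0;0.22 -0.53 -13 0 0 0;0.22 -0.53 -16 0 0 0;0.22 -0.53 -18.5 0 0 0;0.22 -0.53 -20.5 0 0 0;0.22 -0.53 -21.9 0 0 0;0.22 -0.53 -21.9 0 0 0;0.22 -0.53 -21.9 0 0 0",
)

```text
time: 24.2
tool_pos: [368.6, -266.7, -21.4]
tcp_rot: [-89.8, 0.1, 11.7]
ft_force: [0.9, 0.2, -0.1]
finger_gap: 85.3
```

move_arm(
  motion="0 0 0 0 0 0;0 0 0 0 0 0;0 0 0 0 0 0;0 0 0 0 0 0;0 0 0 0 0 0;0 0 0 0 0 0;0 0 0 0 0 0;0 0 0 0 0 0",
  fingers=4.5,
  squeeze=25,
)

```text
time: 24.87
tool_pos: [370.4, -268.1, -18.7]
tcp_rot: [-90.2, -0.1, 11.7]
ft_force: [-0.8, -0.5, 7.4]
finger_gap: 56.0
```

Run:
```python
from h import *
import pickle
tgtstate();s=snap('wrist','w13.png');pickle.dump(s,open('w13.pkl','wb'))
print(proj(s,[369.3,-267.1,50]))
```

```text
t 24.87 [ 370.4 -268.1  -18.7] [-90.15  -0.1   11.69] F [-0.8 -0.5  7.4] gap 56.0
[324.5474601  305.37382814]
```

The tank is gripped at 56 mm. I'll lift it, carry it above the deck and check it numerically.

move_arm(
  motion="0 0 0.3 0 0 0;0 0 1 0 0 0;0 0 3 0 0 0;0 0 6 0 0 0;0 0 9 0 0 0;0 0 12 0 0 0;0 0 15 0 0 0;0 0 15 0 0 0",
  squeeze=30,
)

```text
time: 25.58
tool_pos: [372.1, -269.5, 137.2]
tcp_rot: [-90.5, -0.4, 11.7]
ft_force: [0.1, 0.0, -0.1]
finger_gap: 56.4
```

move_arm(
  motion="1.5 -2 0 0 0 0;4 -5 0 0 0 0;6.5 -8 0 0 0 0;9 -11 0 0 0 0;11.5 -14 0 0 0 0;13 -15.7 0 0 0 0;13.53 -16.25 0 0 0 0;13.53 -16.25 0 0 0 0;13.53 -16.25 0 0 0 0;13.53 -16.25 0 0 0 0",
)

```text
time: 26.42
tool_pos: [503.8, -428.3, 129.6]
tcp_rot: [-89.9, 0.0, 11.7]
ft_force: [-0.4, -0.2, -1.0]
finger_gap: 55.8
```

Run:
```python
from h import *
import pickle
st=tgtstate();s=snap('wrist','w14.png');pickle.dump(s,open('w14.pkl','wb'))
zt=st['tool_pos'][2]+18.7+50;u,v=proj(s,[*st['tool_pos'][:2],zt]);print(u,v,zt)
u,v=int(u),int(v);im=s['image']
for y in range(v-62,v+64,6): print(y,' '.join('%3d'%im[y,x,2] for x in range(u-66,u+67,4)))
```

```text
t 26.42 [ 503.8 -428.3  129.6] [-8.994e+01  3.000e-02  1.170e+01] F [-0.4 -0.2 -1. ] gap 55.8
322.1895702762662 307.0704875387169 198.27726727561392
245 124 107 222  95  78  87  93  82 112 217 180 184 123 173 109 106 106 106 106 103 103 106 103 102 124 103  75  69  60  70  61 176 115 136
251  61  57  97  83  87  88 146 187 187 185 177 143  67  66  65  62  66  63  63  61  65  62  79 102 102 105 107  97  65  71  61  63  38  44
257  53  71  99  91 153 185 183 178  74  66  68  64  66  65  61  63  61  63  62  60  64  61  63  61  61  63 103 111 108  87  77  64  62  36
263  50  99 198 185 184 176  66  66  66  67  63  63  64  69  60  62  63  58  60  61  58  60  56  57  59  57  63  60 104 107 110 113  62  35
269  71 112 107 110  77  67  71  62  60  62  62  62  62  61  60  58  62  57  60  57  61  60  57  61  57  56  60  59  57  62 111 110 106  66
275  78  97 102  64  62  64  65  63  62  62  62  61  62  60  59  59  59  60  60  57  54  56  57  57  57  59  61  61  57  61  57 108 107  68
281  99  95  62  62  59  65  65  65  67  62  59  62  63  58  62  58  59  56  57  55  58  57  57  61  58  59  52
[... 1288 characters left out ...]

341  68  65  83 104  98  58  52  55  54  51  55  56  53  55  55  53  53  58  56  58  61  58  61  62  59  56  55  56  60  97  99  80 178 210
347  51  61  64 144 135 165 156  59  54  54  55  49  54  51  53  57  57  55  58  57  62  56  61  58  58  52  59  93 101  95 122 170 159 147
353  25  57  32  24  14  27  15  15  21  19  22  11  25  19  21  37  58  57  41  23  24  23  22  24  20  20  22  28  24  23  22  47 155  16
359  18  22  23  18  25  21  16  23  18  25  22  19  16  17  19  16  13  24  17  15  23  22  17  12  24  20  18  17  20  29  25  22  31  19
365  20  13  19  18  21  20  14  23  25  22  24  20  16  18  19  23  29  25  24  17  20  21  20  20  20  16  23  21  25  24  28  20  20  25
```

The mouth's centre is at (322,305), expected (322,307), so it's centred in the grip. Lowering.

move_arm(
  motion="0 0 -1 0 0 0;0 0 -2.2 0 0 0;0 0 -3.4 0 0 0;0 0 -4.5 0 0 0;0 0 -5.2 0 0 0;0 0 -5.6 0 0 0;0 0 -5.8 0 0 0;0 0 -5.8 0 0 0;0 0 -5.8 0 0 0",
)

```text
time: 27.22
tool_pos: [504.8, -429.7, 72.2]
tcp_rot: [-90.0, -0.0, 11.7]
ft_force: [0.1, -1.0, 0.5]
finger_gap: 55.9
```

move_arm(
  motion="0 0 -0.1 0 0 0;0 0 -0.15 0 0 0;0 0 -0.2 0 0 0;0 0 -0.2 0 0 0;0 0 -0.2 0 0 0",
)

```text
time: 27.63
tool_pos: [504.5, -429.5, 69.9]
tcp_rot: [-90.0, -0.0, 11.7]
ft_force: [-0.5, -0.5, -0.4]
finger_gap: 56.6
```

move_arm(
  motion="0 0 -0.05 0 0 0;0 0 -0.1 0 0 0;0 0 -0.1 0 0 0;0 0 -0.1 0 0 0",
)

```text
time: 27.97
tool_pos: [504.5, -429.4, 68.7]
tcp_rot: [-90.0, 0.0, 11.7]
ft_force: [-0.7, 0.1, -1.6]
finger_gap: 56.1
```

move_arm(
  motion="0 0 -0.05 0 0 0;0 0 -0.08 0 0 0;0 0 -0.08 0 0 0;0 0 -0.08 0 0 0",
)

```text
time: 28.3
tool_pos: [504.6, -429.6, 68.4]
tcp_rot: [-90.0, -0.0, 11.7]
ft_force: [-2.2, 0.7, 3.5]
finger_gap: 56.6
```

Contact at 68.4 mm, as predicted (68.3). Release and rise.

move_arm(
  motion="0 0 0 0 0 0;0 0 0 0 0 0;0 0 0 0 0 0;0 0 0 0 0 0;0 0 0 0 0 0",
  fingers=8.5,
  squeeze=20,
)

```text
time: 28.72
tool_pos: [504.4, -429.4, 67.8]
tcp_rot: [-90.0, 0.0, 11.7]
ft_force: [-0.4, 0.3, 0.4]
finger_gap: 85.0
```

move_arm(
  motion="0 0 1 0 0 0;0 0 3 0 0 0;0 0 6 0 0 0;0 0 9 0 0 0;0 0 12 0 0 0;0 0 15 0 0 0;0 0 16 0 0 0;0 0 16 0 0 0;0 0 16 0 0 0",
)

```text
time: 29.47
tool_pos: [504.7, -429.7, 228.4]
tcp_rot: [-90.1, -0.0, 11.7]
ft_force: [0.3, 0.9, -0.5]
finger_gap: 85.0
```

Run:
```python
from h import *
import pickle
st=tgtstate();s=snap('wrist','w15.png');pickle.dump(s,open('w15.pkl','wb'))
u,v=proj(s,[504.6,-429.6,137]);print(u,v,[proj(s,[504.6+a,-429.6+b,137]).round(0).tolist() for a,b in((28.5,0),(-28.5,0),(0,28.5),(0,-28.5))])
u,v=int(u),int(v);im=s['image']
for y in range(v-44,v+44,4): print(y,' '.join('%3d'%im[y,x,2] for x in range(u-51,u+52,3)))
```

```text
t 29.47 [ 504.7 -429.7  228.4] [-9.007e+01 -4.000e-02  1.169e+01] F [ 0.3  0.9 -0.5] gap 85.0
322.3672453536225 194.8881589580921 [[316.0, 225.0], [329.0, 163.0], [354.0, 201.0], [290.0, 188.0]]
150 218 192 202 189 189 221 218 215 213 197 199 200 199 197 199 200 201 200 201 204 203 204 203 204 205 206 179 174 172 125 129 213 213 190 128
154 217 216 169 184 177 193 219 222 222 221 220 221 221 220 221 206 145  92 115 143 127 142 210 212 210 214 214 214 207 134 134 212 146 129 127
158 219 186 188 206 217 217 216 218 216 204 202 201 164  97  84  79  72  84  73  76  72  80  85 123 134 139 178 162 160 132 127 104 138 131 125
162 223 219 208 214 220 220 218 221 221 222 221  83  90  84  91  83 105  93 118  81  74  72  75  69 110 129 129 144 199 116 112 133 120 120 117
166 214 223 221 213 219 193 217 190 185 172  84  88 152 173 175 168 163 160 164 162 161 160 136  86  69  85 115 114 132 122 125 120 129 129  99
170 220 222 221 215 221 217 219 221 219 102 126 171 164  84 101  97 100  99  99  99  97 100 121 168 146  98 105 128 116 102 127 127 127 133 118
174 220 212 183 182 210 219 216 189 124 1
[... 1562 characters left out ...]
 152 150 146 145 148 149 152 162 157 117  66  66  70  74  73  74  71  76 100 106 157 212 219 221 214 216 219 219 183 184 220
222 157 158 154 151 149 150 145 142 146 150 148 147 147 167 146 164 168 166 168 173 176 133 182 177 199 175 211 212 207 218 212 218 211 219 222
226 155 157 154 154 150 148 145 145 145 149 155 154 149 150 150 154 153 150 153 197 220 220 219 220 220 220 218 220 216 218 220 192 163 219 224
230 150 154 150 150 146 146 145 148 151 153 154 152 149 149 150 158 152 151 152 154 179 212 219 220 200 205 207 216 221 219 220 218 211 213 190
234 151 154 151 153 147 150 148 149 151 151 153 152 153 153 154 156 153 151 150 157 157 220 220 214 172 194 187 213 220 222 220 219 219 203 212
```

The tank is centred: rim centre about (322,194), expected (322.4,194.9). Now across to the roof.

move_arm(
  motion="0 1.5 0 0 0 0;0.1 4.5 0 0 0 0;0.1 8 0 0 0 0;0.2 12 0 0 0 0;0.2 16 0 0 0 0;0.3 20 0 0 0 0;0.3 24 0 0 0 0;0.4 28 0 0 0 0;0.5 32 0 0 0 0;0.5 36 0 0 0 0",
  fingers=4,
)

```text
time: 30.35
tool_pos: [507.8, -67.3, 225.1]
tcp_rot: [-89.9, 0.2, 11.7]
ft_force: [0.2, -0.4, -0.5]
finger_gap: 40.0
```

move_arm(
  motion="0 4 0 0 0 0;0.1 8 0 0 0 0;0.1 12 0 0 0 0;0.2 16 0 0 0 0;0.2 20 0 0 0 0;0.3 24 0 0 0 0;0.3 28 0 0 0 0;0.4 32 0 0 0 0;0.5 36 0 0 0 0;0.5 38 0 0 0 0",
)

```text
time: 31.18
tool_pos: [512.3, 314.2, 224.6]
tcp_rot: [-90.0, 0.3, 11.8]
ft_force: [0.7, -0.2, -0.2]
finger_gap: 39.9
```

move_arm(
  motion="0.2 4 0 0 0 0;0.4 8 0 0 0 0;0.5 11.5 -1 0 0 0;0.6 14 -2 0 0 0;0.6 15.2 -3 0 0 0;0.6 15.2 -3 0 0 0;0.6 15.2 -3 0 0 0;0.6 15.2 -3 0 0 0",
)

```text
time: 31.85
tool_pos: [520.2, 461.4, 196.7]
tcp_rot: [-90.1, 0.1, 11.7]
ft_force: [0.7, 0.1, -0.1]
finger_gap: 39.7
```

Run:
```python
from h import *
import pickle
tgtstate();s=snap('wrist','w16.png');pickle.dump(s,open('w16.pkl','wb'))
u,v=proj(s,[521,462,41]).astype(int);print(u,v)
x0,y0=u-70,v-70
a=cv2.resize(s['image'][y0:y0+140,x0:x0+140],(420,420),interpolation=cv2.INTER_CUBIC);print(x0,y0)
cv2.imwrite('pics/c16.png',np.clip(np.hstack([a,np.vstack([cv2.resize(s['image'],(380,238)),np.zeros((182,380,3))])])*1.4,0,255).astype(np.uint8))
```

```text
t 31.85 [520.2 461.4 196.7] [-90.08   0.12  11.67] F [ 0.7  0.1 -0.1] gap 39.7
322 180
252 110
```

View pics/c16.png

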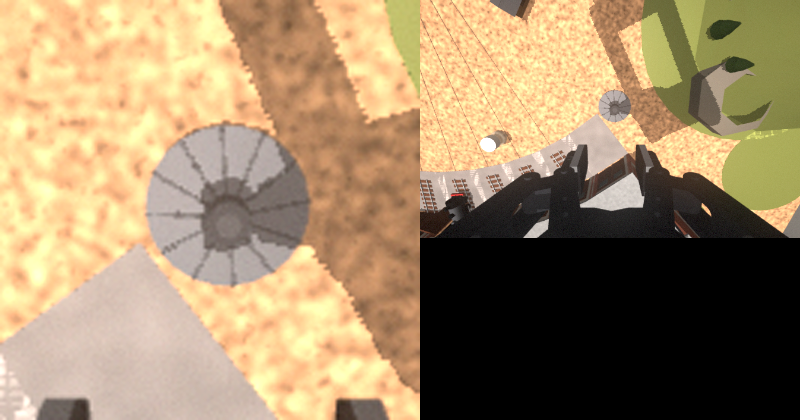

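The eaves circle is centred near crop (228,204) and the vent top near (229,222). I'll convert those to positions and check how close the building behind is.

Run:
```python
from h import *
import pickle
s=pickle.load(open('w16.pkl','rb'))
f=lambda x,y,z:ray(s,252+x/3,110+y/3,z).round(1)
print('eaves',f(228,204,9.5),np.linalg.norm(f(147,204,9.5)-f(309,204,9.5)),'vent',f(229,222,41))
print('bldg',ray(s,311,303,0).round(0),ray(s,311,303,80).round(0), ray(s,370,250,0).round(0))
d=pickle.load(open('s0.pkl','rb'))['top']
print('bldg corner top cam',ray(d,165,178,0).round(0),ray(d,165,178,80).round(0))
```

```text
eaves [524.1 468.8   9.5] 63.01372866288746 vent [523.9 468.6  41. ]
bldg [700. 483.   0.] [645. 475.  80.] [607. 542.   0.]
bldg corner top cam [623. 532.   0.] [607. 507.  80.]
```

Roof centre (524.0, 468.7); eaves and vent agree. The building is about 100 mm away, so it's clear. Descend, then close on the vent.

move_arm(
  motion="0.34 0.63 -3 0 0 0;0.34 0.63 -6.5 0 0 0;0.34 0.63 -10 0 0 0;0.34 0.63 -13 0 0 0;0.34 0.63 -15.5 0 0 0;0.34 0.63 -17.5 0 0 0;0.34 0.63 -19 0 0 0;0.34 0.63 -20 0 0 0;0.34 0.63 -20.2 0 0 0;0.34 0.63 -20.2 0 0 0",
  fingers=3,
)

```text
time: 32.73
tool_pos: [524.3, 468.6, -3.6]
tcp_rot: [-90.0, -0.0, 11.7]
ft_force: [0.2, 0.8, 0.1]
finger_gap: 30.1
```

move_arm(
  motion="0 0 0 0 0 0;0 0 0 0 0 0;0 0 0 0 0 0;0 0 0 0 0 0;0 0 0 0 0 0;0 0 0 0 0 0;0 0 0 0 0 0",
  fingers=1,
  squeeze=25,
)

```text
time: 33.32
tool_pos: [525.1, 469.6, -2.1]
tcp_rot: [-89.9, -0.2, 11.7]
ft_force: [-0.3, 0.2, 6.0]
finger_gap: 14.3
```

The vent is gripped at 14.3 mm (the gap reads about 1 mm low, as before). Lift and check.

move_arm(
  motion="0 0 0.3 0 0 0;0 0 1 0 0 0;0 0 2.5 0 0 0;0 0 5 0 0 0;0 0 8 0 0 0;0 0 11 0 0 0;0 0 14 0 0 0;0 0 17 0 0 0;0 0 19 0 0 0;0 0 20 0 0 0",
  squeeze=30,
)

```text
time: 34.15
tool_pos: [525.3, 470.1, 202.3]
tcp_rot: [-89.8, -0.4, 11.7]
ft_force: [0.8, 1.6, 0.2]
finger_gap: 14.3
```

move_arm(
  motion="0 0 0 0 0 0;0 0 0 0 0 0;0 0 0 0 0 0",
)

```text
time: 34.4
tool_pos: [523.0, 468.2, 193.6]
tcp_rot: [-90.1, 0.2, 11.7]
ft_force: [-0.6, 0.0, -1.2]
finger_gap: 14.3
```

Run:
```python
from h import *
import pickle
st=tgtstate();s=snap('wrist','w17.png');pickle.dump(s,open('w17.pkl','wb'))
p=st['tool_pos'];z=p[2]+3+9.5
a=np.radians(st['tcp_rot'][2]);x=np.array([np.cos(a),np.sin(a)]);j=np.array([-x[1],x[0]])
c=proj(s,[*p[:2],z]);print('c',c,[proj(s,[*(p[:2]+k*32),z]).round(1).tolist() for k in (x,-x,j,-j)])
u,v=int(c[0]),int(c[1]);im=s['image']
for y in range(v-110,min(v+100,400),9): print(y,' '.join('%3d'%(int(im[y,q,2])-int(im[y,q,0])) for q in range(u-110,u+111,7)))
```

```text
t 34.4 [523.  468.2 193.6] [-90.08   0.17  11.69] F [-0.6  0.  -1.2] gap 14.3
c [322.067245   245.12513636] [[322.0, 295.8], [322.1, 188.9], [380.0, 245.2], [264.2, 245.1]]
135 105  98 105  86  99 102  98 101 103 106 104  98  97 100  84 104  99  90  67  62  75  69  59  96  70  63  62  64  63  59  61  60
144  91 106 104 101 100 104 105 100 105 104 104 102  98  97  90 102 102  85  74  70  58  63  70 107 103  96  62  63  61  61  62  37
153 100 105 104 101  98 102 101 101 104  96 107  96  97  94 105 103 105 106 105  64  66  56  61  54  66  63  39  40  39  41  39  36
162 105 100  93  86  95 100 105 100  96  92  99 100 105  92 102 107 104 105  63  73  62  70  67  71  66  64  62  39  40  39  40  38
171  97  94  95 103  95 103 100  82 105 104  92  96 105  93  97  99  81  61  65  62  56  58  63  58  61  69  58  63  38  41  36  40
180 103 104 103  93 101 103 106 104  87  92 103 100 102  86 103 101  65  71  64  56  59  62  56  62  62  57  53  61  78  40  38  37
189 104 102  90  97 100 102  85  87 105  97 106  92  95 104  95  34  23  36  59  59  70  65  71  58  58  64  51  58  59  74  51  39
198
[... 1540 characters left out ...]
  11  10  13  15  15  15  17  19  17  24
306   7   6   4   1   5   3   3   4   1   5   3   2   6   4  13  10   9  10  12   7   7   8   8   9  10  10  14  15  14  14  19  18
315   6   3   1   2   7   1   3   1   4   1   0   1  -1   2  10  10   8   9   9   8   5   3  10   7  11  11  12  10  14  13  15  13
324   3   2   1   3   0   2   2   3   5   4  -2   1   0   5   8  10  11  11  11   4   3   8   1   6   7  13   9   8   7   7   8  11
333   2   1   1   2  -2  -2   0   1   2   1   3   0   3  10  12   9  10   9   9   8   2   6   5   4   4   7   5   5   6   6   6   7
342   2   0   0   0   0   0   2  -3   1   2   2  -1  -1  10   9  10   9   8   9  11   1  -2   4   3   5   4   5   8   4   0   5   7
```

Run:
```python
from h import *
import pickle
from scipy.optimize import least_squares
s=pickle.load(open('w17.pkl','rb'));im=s['image'].astype(int);d=im[...,2]-im[...,0];lv=im[...,2]
pts=[]
for q in range(285,360,3):
    col=d[160:240,q]; k=np.where(col<(17 if True else 0))[0]
    if len(k): pts.append((q,160+k[0]))
for y in range(205,262,3):
    row=d[y,322:420]; k=np.where(row>35)[0]
    pts.append((322+k[0],y))
for y in range(205,250,3):
    row=d[y,230:322]; k=np.where(row>19)[0]
    pts.append((230+k[-1]+1,y))
pts=np.array(pts,float)
for z in (193.6+a for a in(3,6,9,12.5)):
    P=np.array([ray(s,u,v,z)[:2] for u,v in pts])
    f=lambda x:np.hypot(P[:,0]-x[0],P[:,1]-x[1])-x[2]
    r_=least_squares(f,[523,468,32],loss='soft_l1');print(round(z-193.6,1),r_.x.round(2),'rms',np.sqrt((f(r_.x)**2).mean()).round(2))
print(pts[::4].tolist())
```

```text
3.0 [527.33 469.08  33.62] rms 0.26
6.0 [526.   468.82  33.03] rms 0.26
9.0 [524.66 468.55  32.43] rms 0.25
12.5 [523.11 468.23  31.74] rms 0.25
[[285.0, 202.0], [297.0, 195.0], [309.0, 192.0], [321.0, 190.0], [333.0, 191.0], [345.0, 194.0], [357.0, 201.0], [372.0, 214.0], [377.0, 226.0], [379.0, 238.0], [379.0, 250.0], [281.0, 205.0], [272.0, 217.0], [266.0, 229.0], [265.0, 241.0]]
```

The roof is centred on the tool (fit at radius 32: centre within 0.5 mm of the TCP), with its underside about 2.5 mm above the TCP. Carrying it to the tower.

move_arm(
  motion="0 -1.5 0 0 0 0;-0.1 -4.5 0 0 0 0;-0.2 -8 0 0 0 0;-0.3 -12 0 0 0 0;-0.4 -16 0 0 0 0;-0.5 -20 0 0 0 0;-0.5 -24 0 0 0 0;-0.6 -28 0 0 0 0;-0.7 -32 0 0 0 0;-0.8 -36 0 0 0 0",
)

```text
time: 35.28
tool_pos: [514.4, 107.0, 194.0]
tcp_rot: [-90.0, 0.2, 11.7]
ft_force: [1.1, -0.5, 0.1]
finger_gap: 14.2
```

move_arm(
  motion="0 -4 0 0 0 0;-0.1 -8 0 0 0 0;-0.2 -12 0 0 0 0;-0.3 -16 0 0 0 0;-0.4 -20 0 0 0 0;-0.5 -24 0 0 0 0;-0.6 -28 0 0 0 0;-0.7 -31.5 0 0 0 0;-0.8 -34.5 0 0 0 0;-0.8 -37 0 0 0 0",
)

```text
time: 36.12
tool_pos: [506.3, -263.1, 193.8]
tcp_rot: [-89.9, 0.1, 11.6]
ft_force: [-0.1, 0.3, -0.1]
finger_gap: 14.0
```

move_arm(
  motion="0 -3 0 0 0 0;-0.1 -6.5 0 0 0 0;-0.2 -10 0 0 0 0;-0.3 -13 0 0 0 0;-0.36 -15.3 0 0 0 0;-0.36 -16.5 0 0 0 0;-0.36 -16.84 0 0 0 0;-0.36 -16.84 0 0 0 0;-0.36 -16.84 0 0 0 0;-0.36 -16.84 0 0 0 0",
)

```text
time: 36.95
tool_pos: [504.7, -427.9, 195.9]
tcp_rot: [-90.0, 0.0, 11.8]
ft_force: [0.8, 0.9, 0.3]
finger_gap: 14.2
```

move_arm(
  motion="0 0 -1 0 0 0;0 0 -2.2 0 0 0;0 0 -3.4 0 0 0;0 0 -4.4 0 0 0;0 0 -5.1 0 0 0;0 0 -5.5 0 0 0;0 0 -5.5 0 0 0;0 0 -5.5 0 0 0",
)

```text
time: 37.62
tool_pos: [504.2, -429.5, 140.8]
tcp_rot: [-90.0, 0.0, 11.7]
ft_force: [-0.8, 0.3, 0.2]
finger_gap: 13.9
```

move_arm(
  motion="0 0 -0.2 0 0 0;0 0 -0.4 0 0 0;0 0 -0.6 0 0 0;0 0 -0.8 0 0 0;0 0 -0.8 0 0 0;0 0 -0.8 0 0 0",
)

```text
time: 38.12
tool_pos: [504.2, -429.4, 132.8]
tcp_rot: [-90.0, 0.0, 11.7]
ft_force: [0.1, -0.8, -0.7]
finger_gap: 14.1
```

move_arm(
  motion="0 0 -0.1 0 0 0;0 0 -0.2 0 0 0;0 0 -0.3 0 0 0;0 0 -0.4 0 0 0;0 0 -0.4 0 0 0;0 0 -0.4 0 0 0",
)

```text
time: 38.62
tool_pos: [504.2, -429.4, 128.8]
tcp_rot: [-90.0, 0.0, 11.7]
ft_force: [0.3, -0.7, -0.7]
finger_gap: 14.2
```

Nothing touched on the way in. Continue to seating.

move_arm(
  motion="0 0 -0.05 0 0 0;0 0 -0.1 0 0 0;0 0 -0.15 0 0 0;0 0 -0.15 0 0 0;0 0 -0.15 0 0 0",
)

```text
time: 39.03
tool_pos: [504.3, -429.5, 127.5]
tcp_rot: [-90.0, 0.0, 11.7]
ft_force: [0.3, 0.6, -1.1]
finger_gap: 14.1
```

move_arm(
  motion="0 0 -0.04 0 0 0;0 0 -0.08 0 0 0;0 0 -0.08 0 0 0;0 0 -0.08 0 0 0",
)

```text
time: 39.37
tool_pos: [504.4, -429.7, 127.0]
tcp_rot: [-90.0, -0.0, 11.7]
ft_force: [-0.1, -1.0, 3.2]
finger_gap: 14.2
```

Contact at 127 mm, as expected for eaves on rim. Release, rise and check.

move_arm(
  motion="0 0 -0.03 0 0 0;0 0 -0.03 0 0 0;0 0 -0.03 0 0 0",
)

```text
time: 39.62
tool_pos: [504.5, -429.7, 126.9]
tcp_rot: [-90.0, -0.0, 11.7]
ft_force: [-1.4, 0.5, 4.8]
finger_gap: 14.1
```

move_arm(
  motion="0 0 0 0 0 0;0 0 0 0 0 0;0 0 0 0 0 0;0 0 0 0 0 0",
  fingers=4,
  squeeze=20,
)

```text
time: 39.95
tool_pos: [504.1, -429.3, 125.9]
tcp_rot: [-90.0, 0.0, 11.7]
ft_force: [-0.5, -0.6, -0.4]
finger_gap: 40.1
```

move_arm(
  motion="0 0 0.5 0 0 0;0 0 1.5 0 0 0;0 0 3 0 0 0;0 0 6 0 0 0;0 0 9 0 0 0;0 0 12 0 0 0;0 0 14 0 0 0;0 0 14 0 0 0;0 0 14 0 0 0",
)

```text
time: 40.7
tool_pos: [505.2, -430.4, 269.8]
tcp_rot: [-90.2, -0.2, 11.7]
ft_force: [0.9, 0.0, -0.5]
finger_gap: 40.2
```

Run:
```python
from h import *
import pickle
from scipy.optimize import least_squares
st=tgtstate();s=snap('wrist','w18.png');t=snap('scene','s18.png');tp=snap('top','t18.png')
pickle.dump((s,t,tp),open('end.pkl','wb'))
c=proj(s,[504.5,-429.7,138.5]);print(c,[proj(s,[504.5+a,-429.7+b,138.5]).round(0).tolist() for a,b in((32,0),(-32,0),(0,32),(0,-32))])
u,v=int(c[0]),int(c[1]);im=s['image'].astype(int)
d=im[...,2]-im[...,0]
for y in range(v-50,v+51,5): print(y,' '.join('%3d'%d[y,q] for q in range(u-54,u+55,4)))
# scene view: profile down the tower axis
a,b=proj(t,[504.5,-429.7,170]);a2,b2=proj(t,[504.5,-429.7,13]);print('scene axis',a,b,a2,b2)
```

```text
t 40.7 [ 505.2 -430.4  269.8] [-90.24  -0.16  11.69] F [ 0.9  0.  -0.5] gap 40.2
[323.58765228 183.47276561] [[317.0, 213.0], [330.0, 152.0], [355.0, 190.0], [292.0, 177.0]]
133 104  91 101  95 101 103  84  29  29  30  30  29  28  29  28  29  29  29  28  29  28  29  99 102 100 102  97 103
138  99  99 107  98  95 101  85  32  22  24  27  25  27  29  27  29  33  25  24  27  26  28 103 103  95  95  99  99
143  98  91  97 105  98 103  85  35  24  35  31  33  27  27  26  22  26  18  31  26  27  21  68  99  93  98 103 101
148 105  95 102  96  89  91  94  91  89  92  90  93  92  55  45  46  54  57  62  92  91  84  67  77 104 106  65  53
153  99 104 103  90 100 104  93  88  92  93  56  13  13  11   9  13  11  15  56  57  55  66  65  49  82  60  59  65
158 105  89  98 104  97 106  94  81  84  12  14  14  11  13  11  12  10  12  11  48  56  45  59  66  61  58  65  61
163 106  97 104  97 104 100  96  87  12  12  12  11  11  11  11  11  10  11  10  11  33  38  57  69  63  58  66  58
168  90 100  97  97  89 104  97  12  12  12  12  13  11  13  10  11  11  11  11  11  11  35  63  64  54  53  56  6
[... 895 characters left out ...]
02  99 105 102 100  87 101  94 105
213  98  24  28  24  24  24  22  22  23  23  23  23  14  11   9  32  82  86 101  85 103  98  97 103 104  84 104 101
218  26  27  24  25  23  23  23  24  24  25  22  23  23  24  25  24  92 102  96 100 100 103  99  99  95 102  96 103
223  26  26  25  23  25  24  23  23  24  24  22  23  24  24  24  25  47 103  93  91 100 104 101 100 105  99 103 103
228  19  24  24  23  24  23  23  26  23  24  24  22  23  26  23  22  24  82  97 103 105 103 100  89  99  86 100 102
233  17  24  24  24  21  21  21  22  24  22  23  24  23  23  23  24  23  25  91  91  96 103  96  93 101  95 105  90
scene axis 152.85613926366986 247.45786686346742 169.30950607725373 302.0307434636404
```

The eaves circle is centred at about (323,182.5) with the full 64 px width, matching the predicted seat. Last numeric checks: roof height in the scene view, and whether the bystanders stayed put.

Run:
```python
from h import *
import pickle
s,t,tp=pickle.load(open('end.pkl','rb'));d=pickle.load(open('s0.pkl','rb'))
for n,p in dict(oil=(443,-80,25),wagon=(631,-222,16),hut=(373,264,23),pot=(637,247,20),pink=(465,-196,25),blue=(475,-289,25)).items():
    o=[]
    for A,B in((d['top'],tp),(d['scene'],t)):
        u,v=proj(A,p).astype(int);h=18
        T=A['image'][v-h:v+h,u-h:u+h];W=B['image'][v-h-6:v+h+6,u-h-6:u+h+6]
        m=cv2.matchTemplate(W,T,cv2.TM_CCOEFF_NORMED);_,mx,_,l=cv2.minMaxLoc(m);o.append((round(mx,2),l[0]-6,l[1]-6))
    print(n,o)
g=t['image'];print('scene vertical profile at vent col 153')
print([(y,g[y,153].tolist()) for y in range(238,272,2)])
b=int(proj(t,[504.5,-429.7,138.5])[1]);print('eaves row',b,'exp cols',proj(t,[504.5-23,-429.7-21,138.5]).round(1),proj(t,[504.5+23,-429.7+21,138.5]).round(1))
for y in (b-4,b,b+4):print(y,[g[y,x].sum()//3 for x in range(126,184,2)])
```

```text
oil [(0.84, 0, 0), (0.97, 0, 0)]
wagon [(1.0, 0, 0), (1.0, 0, 0)]
hut [(1.0, 0, 0), (1.0, 0, 0)]
pot [(1.0, 0, 0), (0.99, 0, 0)]
pink [(0.48, 0, 0), (0.72, 0, 0)]
blue [(0.79, 0, 0), (0.86, 0, 0)]
scene vertical profile at vent col 153
[(238, [4, 21, 41]), (240, [75, 117, 166]), (242, [87, 134, 189]), (244, [87, 134, 189]), (246, [71, 89, 111]), (248, [63, 64, 66]), (250, [71, 72, 72]), (252, [43, 42, 46]), (254, [44, 44, 48]), (256, [45, 45, 45]), (258, [53, 54, 55]), (260, [62, 61, 66]), (262, [85, 88, 91]), (264, [124, 125, 130]), (266, [123, 126, 131]), (268, [126, 129, 134]), (270, [123, 125, 129])]
eaves row 259 exp cols [140.3 259.4] [172.6 259.2]
255 [np.uint64(132), np.uint64(136), np.uint64(127), np.uint64(142), np.uint64(142), np.uint64(138), np.uint64(137), np.uint64(143), np.uint64(134), np.uint64(107), np.uint64(104), np.uint64(99), np.uint64(82), np.uint64(45), np.uint64(35), np.uint64(45), np.uint64(42), np.uint64(56), np.uint64(59), np.uint64(55), np.uint64(51), np.uint64(56), np.uint64(60), np.uint64(58), np.uint64(100), np.uint64(140), np.uint64(137), np.uint64(144
[... 240 characters left out ...]
3), np.uint64(59), np.uint64(66), np.uint64(64), np.uint64(68), np.uint64(61), np.uint64(87), np.uint64(103), np.uint64(108), np.uint64(105), np.uint64(107), np.uint64(113), np.uint64(137), np.uint64(135), np.uint64(142), np.uint64(138)]
263 [np.uint64(139), np.uint64(145), np.uint64(135), np.uint64(138), np.uint64(133), np.uint64(124), np.uint64(138), np.uint64(131), np.uint64(107), np.uint64(106), np.uint64(115), np.uint64(116), np.uint64(109), np.uint64(123), np.uint64(108), np.uint64(89), np.uint64(69), np.uint64(65), np.uint64(115), np.uint64(119), np.uint64(116), np.uint64(110), np.uint64(99), np.uint64(50), np.uint64(40), np.uint64(127), np.uint64(133), np.uint64(126), np.uint64(130)]
```

```bash
python3 -c "
from h import *
tgtstate();r.hand_in()"
```

```text
t 40.85 [ 503.8 -429.   265. ] [-8.989e+01  7.000e-02  1.169e+01] F [ 0.1  0.3 -0.9] gap 40.4
the job is handed in; nothing more can be done
```

I built the water tower on its footing in the order asked and handed it in at about 41 s. I lowered each part to a light contact and then released it, with no drops.

**Last checks:**
- **Trestle, deck, tank and roof:** after each release, the wrist camera showed the part within about 1 mm of its expected centre. The deck was square and the eaves were at the height expected when resting on the tank rim. The scene camera also put the vent top at the seated height.
- **Bystanders and look-alikes:** I compared the first and last top and scene images around the wagon, hut, oil tank, paint pot and the pink and blue tanks. None had shifted. The match was weak for the pink tank (scores 0.48 and 0.72) and only moderate for blue (0.79 and 0.86). I put that down to the arm's shadow.

**What failed or disagreed:**
- **Fingertip height:** the real fingertips sat about 33–40 mm above the reported tool position. My first two closings on the trestle therefore passed above its frame, without moving it. After that I set heights from the cameras and contact forces.
- **Final picture:** I had used all 16 views, so the finished tower was checked by numbers only, not by eye.

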